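Clear the cheese block and stack the packed cases

ROBOT

A 6-joint arm with a two-finger parallel gripper is mounted at the origin on the work surface. World frame = base frame: x ahead of the robot, y to its left, z up, the work surface at z = 0. Lengths are in m, angles in rad, forces in N, time in s.
With the tool pointing down it reaches from about 0.375 to 0.9 m from the base axis. Payload 3.1 kg.
Tool frame: the origin (TCP) lies at the very end of the fingers, on their centre line; the grasp point (between the pads) lies 19 mm behind it; z points along the fingers, y is the direction in which the jaws open and shut (so a half turn about z gives the same grasp; the last joint's range is limited). The gripper opens to 87 mm and grips with 3 to 60 N. Pads are 19 mm wide; open, the fingers measure 117 mm over their backs; the gripper's body (75 mm by 190 mm) begins 51 mm behind the grasp point.
Start: joints at [0.998, 0.527, 1.433, -0, 1.181, -0.178], TCP at [0.24, 0.577, 0.198] pointing down, gripper open.
Joint ranges: [-3.08, 3.08], [-0.75, 2.2], [0.22, 2.44], [-1.43, 4.57], [0, 2.65], [-2.85, 2.85]. Speed limits (rad/s): [2.79, 2.79, 3.14, 3.14, 3.14, 3.14].

INTERFACE

Orientations are given as a unit quaternion [x, y, z, w].
In Python, from rig import robot gives the robot as it stands.
- The arm moves only by the tool arm_command, never from a script. Its argument "targets" is a list of rows, each a list of 5 numbers: the shift along the tool's x, y, z in cm, then the turn about the tool's z in rad, then the finger opening in cm, from 0 to 8.7. In form: [[dx, dy, dz, spin, hand], ...]. A call has 1 to 5 rows; each row is the pose to reach, as a shift and turn from the pose commanded when the call began, along the tool's axes at that moment; what a row does not reach only later rows make up. A row lasts 1/8 s, in which the tool goes at most 62.5 mm and 10.7 degrees, less where a joint would pass 70% of its speed; a pose out of reach is approached as far as the arm can. A call with a gripper value outside its range is refused whole. The fingers move at their own pace and stop on an object; "newtons" is the grip in N (left out, the last holds). Time passes only in rows, so rows that repeat a pose let the fingers close. It gives the time, the measured TCP pose, the force and the opening at its end, in the units of the state.
- robot.get_obs(): the state, without advancing time (a new reading comes with each control period).
- robot.camera(name): name is "side" or "top" or "wrist"; returns (picture, depth): 480x640x3 uint8, red, green, blue; 480x640 float32, m along the optical axis (not along the pixel's ray), 0 where there is no reading.
- robot.camera_model(name): a dict with "mtx" (3x3 intrinsics, pixels), "extrinsics" (4x4, takes a point from world to camera coordinates). Camera axes: x right, y up, looking along -z (the intrinsics and any distortion apply to the point x, -y, -z); pixel columns grow to the right and rows downward; lengths in m; the calibration is good to about 2 mm. The wrist camera is an equidistant fisheye: a pixel r from the principal point sees the ray r / f radians off the axis. A picture is of the moment at which its call begins: read the wrist's pose just before it. camera_model takes no time and is no camera call; for the wrist camera it gives the pose at the moment of the call.
- robot.hand_in(): hands the job in, once; it reports no verdict.
The state is a dict: "time": time; "q": joint angles; "joint_velocities": joint speeds; "joint_torque": joint torques, N m; "position": TCP position; "tool_rot": TCP orientation; "ft_force": force on the tool from outside, world axes, zero at the start; "moment": the same for the moment, N m; "grip_width": finger opening in m.
Only numpy, scipy, OpenCV 4.12 (cv2) and the standard library are available. Lean on these libraries where they do the work, as an engineer would, in place of code of your own. Each camera call takes 0.05 s, during which the arm holds its last target.

TASK

Clear the cutting block for packing: put every rind offcut into the scrap box beside it. Only then stack all the waiting cases, lying flat, one at a time onto the first case that stands on the block, so that they make one straight, square column with edges flush to within a centimetre; leave the mug, the scraper and the slab of cheese undisturbed.

Things in the scene. Friction and masses are not known exactly. Their poses are not given: they have to be found in the camera images.
- block: fixed maple cutting block on the bench, 240 (its x) x 420 (its y) x 50 (z) mm. Origin at the centre of its underside, on the bench top; its working top is 50 mm above the bench.
- scrap: fixed shallow open wooden scrap box beside the block's -y end (6 mm gap), 240 (its x) x 160 (its y) x 46 (z) mm outside, walls and floor 6 mm. Origin at the centre of its underside, on the bench top; its rim is 4 mm lower than the block's top.
- first_case: the first case of the column, standing loose on the block near its +y end with its long side roughly along the block's x: closed flat box of pale plywood with two darker battens and a thin dark lid seam round it, 110 (its x) x 64 (its y) x 40 (its z) mm, about 0.3 kg, solid and rigid, either large face may be up. Origin at its centre.
- case1: waiting case, lying flat on the bench on the robot's left; three or four are present: closed flat box of pale plywood with two darker battens and a thin dark lid seam round it, 110 (its x) x 64 (its y) x 40 (its z) mm, about 0.3 kg, solid and rigid, either large face may be up. Origin at its centre.
- case2: waiting case, lying flat on the bench on the robot's left; three or four are present: closed flat box of pale plywood with two darker battens and a thin dark lid seam round it, 110 (its x) x 64 (its y) x 40 (its z) mm, about 0.3 kg, solid and rigid, either large face may be up. Origin at its centre.
- case3: waiting case, lying flat on the bench on the robot's left; three or four are present: closed flat box of pale plywood with two darker battens and a thin dark lid seam round it, 110 (its x) x 64 (its y) x 40 (its z) mm, about 0.3 kg, solid and rigid, either large face may be up. Origin at its centre.
- case4: waiting case, lying flat on the bench on the robot's left; three or four are present: closed flat box of pale plywood with two darker battens and a thin dark lid seam round it, 110 (its x) x 64 (its y) x 40 (its z) mm, about 0.3 kg, solid and rigid, either large face may be up. Origin at its centre.
- offcut1: rind offcut of hard cheese (rigid), yellow with a brown rind edge, about 40 g, a 60 x 26 x 24 mm (its x, y, z) straight bar; lies on the block at the start. Origin at the centre of its bounding box. Five or six offcuts are present.
- offcut2: rind offcut of hard cheese (rigid), yellow with a brown rind edge, about 40 g, a 60 x 26 x 24 mm (its x, y, z) straight bar; lies on the block at the start. Origin at the centre of its bounding box. Five or six offcuts are present.
- offcut3: rind offcut of hard cheese (rigid), yellow with a brown rind edge, about 40 g, a 44 x 34 x 28 mm (its x, y, z) blocky lump; lies on the block at the start. Origin at the centre of its bounding box. Five or six offcuts are present.
- offcut4: rind offcut of hard cheese (rigid), yellow with a brown rind edge, about 40 g, a 44 x 34 x 28 mm (its x, y, z) blocky lump; lies on the block at the start. Origin at the centre of its bounding box. Five or six offcuts are present.
- offcut5: rind offcut of hard cheese (rigid), yellow with a brown rind edge, about 40 g, a 52 x 30 x 24 mm (its x, y, z) stepped lump: full height over about the half towards its -x, 14 mm thick over the rest (its underside is flat); lies on the block at the start. Origin at the centre of its bounding box. Five or six offcuts are present.
- offcut6: rind offcut of hard cheese (rigid), yellow with a brown rind edge, about 40 g, a 52 x 30 x 24 mm (its x, y, z) stepped lump: full height over about the half towards its -x, 14 mm thick over the rest (its underside is flat); lies on the block at the start. Origin at the centre of its bounding box. Five or six offcuts are present.
- wedge: bystander: slab of cheese standing on edge on the bench beyond the block, 30 x 140 x 85 mm high, loose. Origin at the centre of its underside.
- mug: bystander: white mug, 76 mm across, 85 mm high, loose on the bench. Origin at the centre of its underside.
- scraper: bystander: flat spatula lying loose on the bench beyond the block, about 250 mm long. Origin on its underside.

How it is judged:
By the outcome, as a careful person would: the job done as asked, in the order asked, and still so for the second after the job is handed in, with the robot touching nothing.
Of offcut1, offcut2, offcut3, offcut4, offcut5, offcut6 only 5 to 6 are there at a start; the rules pass over those that are not, and their reading is None.
Of case1, case2, case3, case4 only 3 to 4 are there at a start; the rules pass over those that are not, and their reading is None.
At some moment in a run one of offcut1, offcut2, offcut3, offcut4, offcut5, offcut6 may be knocked a few centimetres aside while the robot is not near it.
Once in a run the grip may slacken for a moment while it holds something.
It also fails if it takes over 210 s, if anything falls off the work surface, if the arm or the gripper's body presses on something with over 40 N, if the wrist force passes 120 N, or if a joint passes its speed limit or range.

## Working session

There is one attempt and no reset: what is moved stays moved. The work goes in short steps, Python scripts to look and compute and a tool call to move; the robot and the scene stay as the last step left them, time stands still between calls to the robot, and variables do not carry over. Pictures are saved under pics/ and viewed, and the job is handed in when it is done.

Besides the shell and the picture viewer there is one more tool, called after "Request:" by a JSON object that holds its "method" and its "body", one argument or row to a line. arm_command: Moves the arm, as the interface text tells. Its arguments: {"type":"object","properties":{"targets":{"type":"array","items":{"type":"array","items":{"type":"number"}}},"newtons":{"type":"number"}},"required":["targets"]}

```bash
ls; mkdir -p pics
python3 - <<'E'
from rig import robot
import cv2
print(robot.get_obs())
for n in ("top","side","wrist"):
    p,d=robot.camera(n); cv2.imwrite(f"pics/{n}0.png",p[:,:,::-1]); 
    import numpy as np; np.save(f"pics/{n}0.npy",d)
    m=robot.camera_model(n); print(n,m)
E
```

```text
pics
{'time': 0.0, 'q': array([ 9.97497308e-01,  5.28475931e-01,  1.43389492e+00, -2.26163998e-05,
        1.18139530e+00, -1.78503340e-01]), 'joint_velocities': array([-0.00022475,  0.00318513,  0.00144188, -0.00087638,  0.00010691,
       -0.00162176]), 'joint_torque': array([-1.02297690e-03, -4.40044999e+01, -1.76588130e+01,  6.30819728e-02,
        5.81089477e-02, -1.52281268e-04]), 'position': array([0.2399368 , 0.57626124, 0.19726804]), 'tool_rot': array([ 1.96114034e-01,  9.80580494e-01, -1.01470687e-03, -3.89230184e-04]), 'ft_force': array([-0.61563893, -0.33524116,  0.09084611]), 'moment': array([0.01288793, 0.07210504, 0.00112134]), 'grip_width': 0.08698765311806668}
top {'mtx': array([[464.77636431,   0.        , 319.29192552],
       [  0.        , 464.77636431, 245.89969196],
       [  0.        ,   0.        ,   1.        ]]), 'extrinsics': array([[ 0.01238588, -0.99991899,  0.00293347, -0.02101198],
       [ 0.99549671,  0.01260674,  0.09395413, -0.60369683],
       [-0.0939835 ,  0.00175656,  0.99557221, -1.19018221],
       [ 0.        ,  0.        ,  0.        ,  1.
[... 169 characters left out ...]
       ]]), 'extrinsics': array([[ 0.68437921, -0.72892591, -0.01709157, -0.4066993 ],
       [ 0.42133896,  0.37624135,  0.8251763 , -0.31994336],
       [-0.59506183, -0.57193485,  0.56461664, -0.96564462],
       [ 0.        ,  0.        ,  0.        ,  1.        ]])}
wrist {'mtx': array([[371.64829954,   0.        , 321.558037  ],
       [  0.        , 371.64829954, 244.3500358 ],
       [  0.        ,   0.        ,   1.        ]]), 'extrinsics': array([[ 0.38403587,  0.92331626, -0.00188138, -0.62459439],
       [-0.87955543,  0.36521298, -0.30496184,  0.0373114 ],
       [-0.28088912,  0.11877107,  0.95236271, -0.39313031],
       [ 0.        ,  0.        ,  0.        ,  1.        ]])}
```

View pics/top0.png

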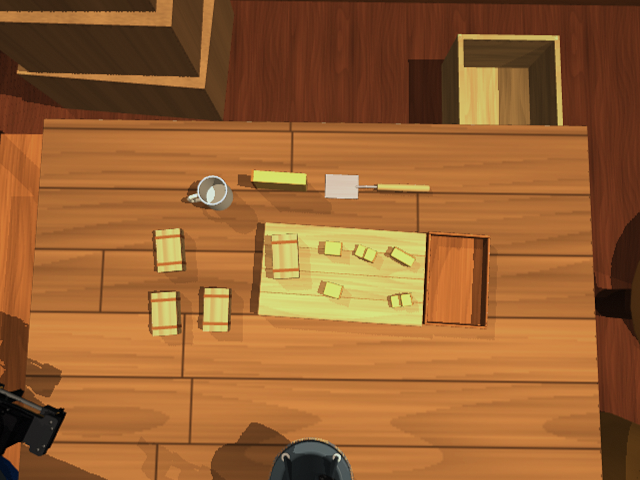

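View pics/side0.png

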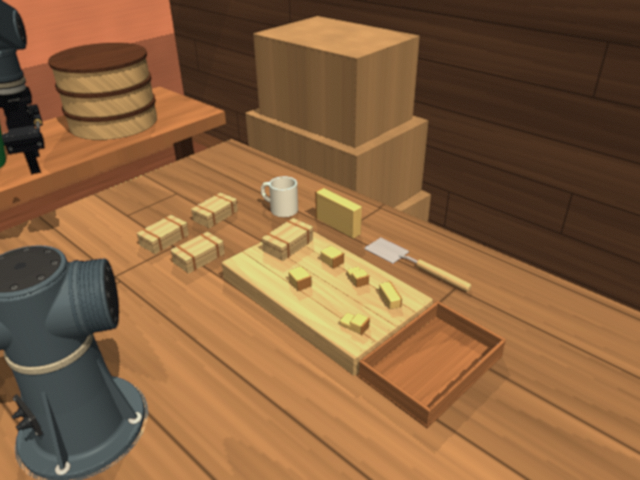

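View pics/wrist0.png

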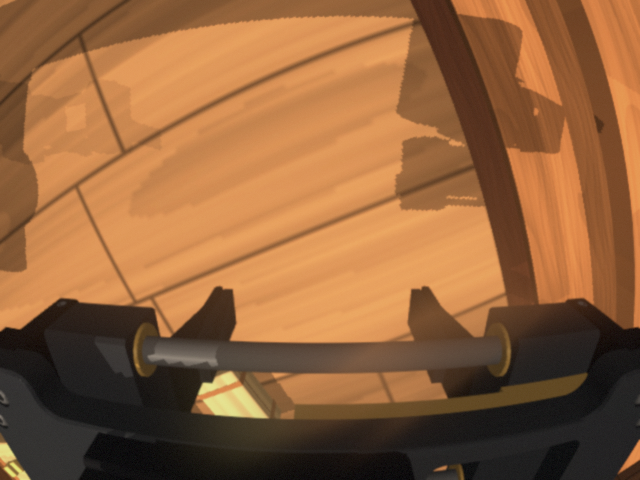

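```bash
cat > h.py <<'E'
from rig import robot
import numpy as np, cv2
def cloud(n="top"):
    p,d=robot.camera(n); m=robot.camera_model(n); K=m["mtx"]; E=m["extrinsics"]
    v,u=np.mgrid[0:480,0:640]
    X=np.stack([(u-K[0,2])/K[0,0]*d,-(v-K[1,2])/K[1,1]*d,-d],-1)
    W=(X-E[:3,3])@E[:3,:3]
    W[d==0]=np.nan
    return p,d,W
def proj(pt,n="top"):
    m=robot.camera_model(n);c=m["extrinsics"][:3,:3]@np.array(pt)+m["extrinsics"][:3,3]
    return m["mtx"][0,0]*c[0]/-c[2]+m["mtx"][0,2], m["mtx"][1,1]*-c[1]/-c[2]+m["mtx"][1,2]
def ortho(p,W,x0=.25,x1=.85,y0=-.5,y1=.5,s=1000):
    pass
def topplane(p,z,n="top",cx=.55,cy=0,w=.8,h=.6,s=1000):
    """rectify the image onto plane z; out col = (cy+w/2 - y)*s, row=(cx+h/2-x)*s"""
    q=[(cx+h/2,cy+w/2),(cx+h/2,cy-w/2),(cx-h/2,cy-w/2),(cx-h/2,cy+w/2)]
    src=np.float32([proj((a,b,z),n) for a,b in q]); dst=np.float32([(0,0),(w*s,0),(w*s,h*s),(0,h*s)])
    return cv2.warpPerspective(p,cv2.getPerspectiveTransform(src,dst),(int(w*s),int(h*s)),flags=cv2.INTER_CUBIC)
def objs(W,zlo,zhi,box,amin=15):
    x0,x1,y0,y1=box
    m=((W[...,2]>zlo)&(W[...,2]<zhi)&(W[...,0]>x0)&(W[...,0]<x1)&(W[...,1]>y0)&(W[...,1]<y1)).astype(np.uint8)
    n,l=cv2.connectedComponents(m,connectivity=4); out=[]
    for i in range(1,n):
        k=l==i
        if k.sum()<amin: continue
        P=W[k]; zt=np.percentile(P[:,2],90)
        T=P[np.abs(P[:,2]-zt)<.005]
        (c,sz,a)=cv2.minAreaRect((P[:,:2]*1000).astype(np.float32))
        out.append((c,sz,a,zt,k.sum()))
    return out
E
python3 - <<'E'
from h import *
p,d,W=cloud()
for r,c in [(350,100),(300,350),(280,460),(400,500)]: print(W[r,c])
print("block objs")
for o in objs(W,.058,.2,(.3,.8,-.35,.3)): print(np.round(o[0],1),np.round(o[1],1),round(o[2],1),round(o[3],4),o[4])
print("bench")
for o in objs(W,.012,.2,(.3,.9,-.5,.6)): print(np.round(o[0],1),np.round(o[1],1),round(o[2],1),round(o[3],4),o[4])
im=topplane(p,.075,cx=.55,cy=0,w=.8,h=.5); cv2.imwrite("pics/rect1.png",im[:,:,::-1])
big=cv2.resize(p[215:335,250:435],None,fx=4,fy=4,interpolation=cv2.INTER_CUBIC);cv2.imwrite("pics/crop1.png",big[:,:,::-1])
E
```

```text
[0.32551499 0.55650374 0.00447537]
[ 0.46445208 -0.09327005  0.05134226]
[ 0.51985494 -0.3881872   0.00570173]
[ 0.21031251 -0.48760761  0.00412208]
block objs
[773.6  92.4] [140.6  31.5] 86.9 0.0876 756
[737.8 258.9] [75.6 73.6] 48.0 0.0869 312
[573.4  71.8] [110.4  64.2] 3.9 0.0928 1167
[595.8 -47.9] [44.3 34.3] 84.7 0.0811 247
[ 585.2 -131.4] [51.9 30.6] 65.7 0.0759 249
[ 576.9 -224.1] [60.9 26.5] 60.8 0.0768 269
[490.7 -48.4] [43.9 33.8] 73.0 0.0809 243
[ 467.  -221.2] [29.8 52.5] 9.0 0.0755 259
bench
[773.5  92.4] [140.6  31.6] 86.9 0.0873 960
[728.3 268.4] [ 75.4 101.8] 44.5 0.0857 678
[ 767.3 -236.6] [140.1  19.6] 89.3 0.0214 343
[ 769.3 -148.9] [23.8  5.2] 87.7 0.0174 17
[ 530.9 -157.3] [587.6 245.2] 86.9 0.0758 16650
[588.6 378. ] [110.2  66.7] 6.3 0.0431 1174
[437.2 250.1] [ 65.4 108.1] 89.8 0.0432 1150
[425.6 382.1] [110.3  66.4] 4.6 0.0431 1215
```

View pics/crop1.png

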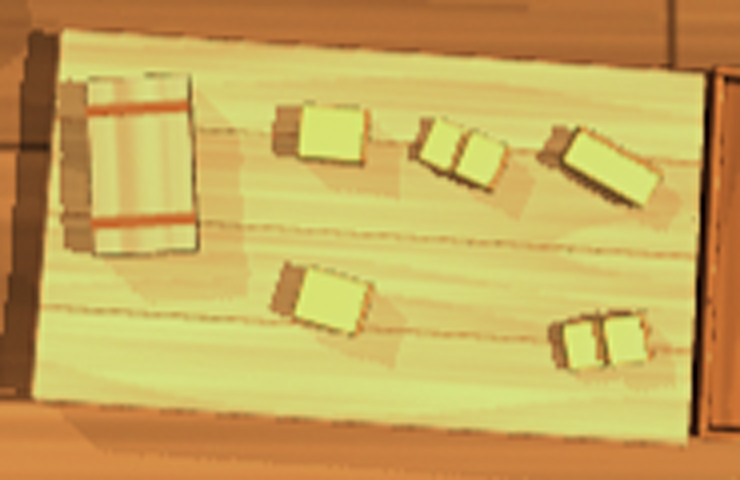

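View pics/rect1.png

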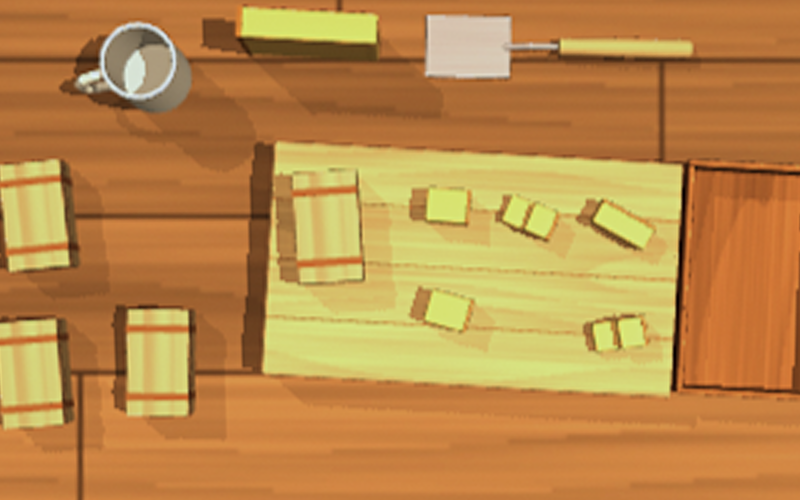

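```bash
cat >> h.py <<'E'
from scipy.spatial.transform import Rotation as R
def plan(x,y,z,yaw=None):
    """shift (cm, tool axes) and spin to TCP x,y,z (m) with tool-y world yaw (deg, mod 180)"""
    o=robot.get_obs(); M=R.from_quat(o["tool_rot"]).as_matrix(); p=o["position"]
    d=M.T@(np.array([x,y,z])-p)*100
    cur=np.degrees(np.arctan2(M[1,1],M[0,1]))
    s=0.
    if yaw is not None:
        dy=(yaw-cur+90)%180-90
        # predicted q6
        q6=np.degrees(np.arctan2(y,x))-(cur+dy)
        q6=(q6+180)%360-180
        s=-np.radians(dy)
    else: q6=np.nan
    print("now",p.round(4),"yaw",cur.round(1),"grip",round(o["grip_width"],4),"t",round(o["time"],2),"F",o["ft_force"].round(1))
    print("tool x",M[:2,0].round(2),"y",M[:2,1].round(2),"tilt",M[:,2].round(4))
    print("shift",d.round(2),"spin",round(s,3),"q6 pred",np.round(q6,0))
def list_off(W):
    for o in objs(W,.0565,.2,(.3,.68,-.5,.3)):
        c,sz,a=o[0],o[1],o[2]
        if sz[0]<sz[1]: a+=90
        print("c",np.round(c,1),"LxW",round(max(sz),1),round(min(sz),1),"long ang",round(a,1),"grip yaw",round(a-90,1),"ztop",round(o[3],3),o[4])
def unproj(u,v,z,n="top"):
    m=robot.camera_model(n);K=m["mtx"];E=m["extrinsics"]
    r=E[:3,:3].T@np.array([(u-K[0,2])/K[0,0],-(v-K[1,2])/K[1,1],-1]); c=-E[:3,:3].T@E[:3,3]
    return c+r*(z-c[2])/r[2]
E
python3 - <<'E'
from h import *
p=cv2.imread("pics/top0.png")
big=cv2.resize(p[215:345,400:510],None,fx=5,fy=5,interpolation=cv2.INTER_CUBIC);cv2.imwrite("pics/crop2.png",big)
p,d,W=cloud()
list_off(W)
# stepped halves
for cx,cy in [(.585,-.131),(.467,-.221)]:
    k=(np.hypot(W[...,0]-cx,W[...,1]-cy)<.035)&(W[...,2]>.06)
    P=W[k]; hi=P[P[:,2]>.071];lo=P[P[:,2]<.069]; print(hi.mean(0),lo.mean(0))
plan(.52,-.0,.2,-5)
E
```

```text
c [573.2  73.7] LxW 110.4 68.2 long ang 3.9 grip yaw -86.1 ztop 0.093 1168
c [595.6 -47.8] LxW 44.0 34.2 long ang 84.7 grip yaw -5.3 ztop 0.081 248
c [ 584.8 -131.4] LxW 52.6 30.7 long ang 66.4 grip yaw -23.6 ztop 0.076 251
c [ 577.  -224.1] LxW 61.2 26.9 long ang 62.0 grip yaw -28.0 ztop 0.077 272
c [490.7 -48.4] LxW 43.9 33.9 long ang 72.7 grip yaw -17.3 ztop 0.081 244
c [ 467.1 -221. ] LxW 53.0 29.7 long ang 98.9 grip yaw 8.9 ztop 0.076 263
[ 0.58019695 -0.14208184  0.07454039] [ 0.58870072 -0.11995556  0.06436009]
[ 0.46926354 -0.23297876  0.07451583] [ 0.4651637  -0.20830734  0.06429197]
now [0.2402 0.5766 0.1978] yaw 67.4 grip 0.0871 t 0.25 F [-0.5  0.2 -0.9]
tool x [-0.92  0.38] y [0.38 0.92] tilt [-6.e-04 -9.e-04 -1.e+00]
shift [-48.01 -42.46  -0.19] spin 1.263 q6 pred 5.0
```

View pics/crop2.png

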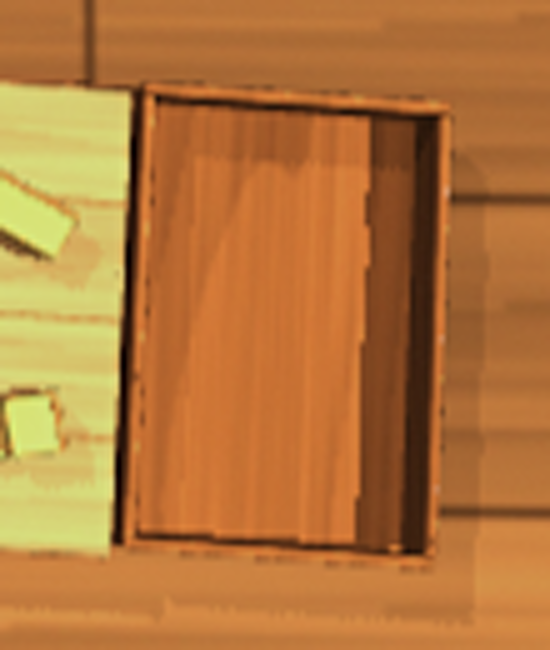

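Run:
```python
from h import *
c=[unproj(u,v,.046) for u,v in [(428.4,232),(489.6,236),(486,328.6),(424.4,324)]]
print(np.round(c,3), np.mean(c,0))
for u,v in [(250+62/4,215+28/4),(250+706/4,215+72/4),(250+688/4,215+443/4),(250+35/4,215+398/4)]: print(unproj(u,v,.05).round(3))
```

```text
[[ 0.642 -0.296  0.046]
 [ 0.634 -0.455  0.046]
 [ 0.396 -0.44   0.046]
 [ 0.406 -0.283  0.046]] [ 0.51948889 -0.36848245  0.046     ]
[0.662 0.127 0.05 ]
[ 0.639 -0.29   0.05 ]
[ 0.402 -0.276  0.05 ]
[0.425 0.138 0.05 ]
```

Run:
```python
from h import *
plan(.577,-.224,.14,-28)
```

```text
now [0.2402 0.5766 0.1978] yaw 67.4 grip 0.0871 t 0.25 F [-0.5  0.2 -0.9]
tool x [-0.92  0.38] y [0.38 0.92] tilt [-6.e-04 -9.e-04 -1.e+00]
shift [-61.88 -60.94   5.83] spin -1.477 q6 pred -173.0
```

```bash
python3 - <<'E'
s=open("h.py").read()
s=s.replace("""        q6=(q6+180)%360-180
""","""        q6=(q6+180)%360-180
        if abs(q6)>140: dy-=180*np.sign(dy); q6=(q6+360)%360-180
""")
open("h.py","w").write(s)
E
python3 -c "
from h import *
plan(.577,-.224,.14,-28)"
```

```text
now [0.2402 0.5766 0.1978] yaw 67.4 grip 0.0871 t 0.25 F [-0.5  0.2 -0.9]
tool x [-0.92  0.38] y [0.38 0.92] tilt [-6.e-04 -9.e-04 -1.e+00]
shift [-61.88 -60.94   5.83] spin 1.665 q6 pred 7.0
```

Request:
{"method": "arm_command", "body": {
  "targets": [
    [-30, -29.5, 0, 0.9, 6],
    [-30, -29.5, 0, 0.9, 6],
    [-30, -29.5, 0, 0.9, 6],
    [-30, -29.5, 0, 0.9, 6],
    [-30, -29.5, 0, 0.9, 6]
  ],
  "newtons": 20
}}

```text
time: 0.88
position: [0.3624, 0.2873, 0.1984]
tool_rot: [0.605, 0.796, 0.0, 0.0]
ft_force: [2.2, 0.3, -0.0]
grip_width: 0.0605
```

```bash
python3 -c "
from h import *
plan(.577,-.224,.14,-28)"
```

```text
now [0.3624 0.2873 0.1984] yaw 15.5 grip 0.0605 t 0.88 F [ 2.2  0.3 -0. ]
tool x [-0.27  0.96] y [0.96 0.27] tilt [ 9.e-04  3.e-04 -1.e+00]
shift [-55.01   6.96   5.85] spin 0.76 q6 pred 7.0
```

Request:
{"method": "arm_command", "body": {
  "targets": [
    [-55, 7, 5.8, 0.76, 6],
    [-55, 7, 5.8, 0.76, 6],
    [-55, 7, 5.8, 0.76, 6],
    [-55, 7, 5.8, 0.76, 6],
    [-55, 7, 5.8, 0.76, 6]
  ]
}}

```text
time: 1.5
position: [0.4843, 0.0009, 0.1657]
tool_rot: [0.856, 0.516, 0.0, 0.0]
ft_force: [0.7, 0.3, -0.3]
grip_width: 0.0601
```

```bash
python3 -c "
from h import *
plan(.577,-.224,.14,-28)"
```

```text
now [0.4843 0.0009 0.1657] yaw -27.8 grip 0.0601 t 1.5 F [ 0.7  0.3 -0.3]
tool x [0.47 0.88] y [ 0.88 -0.47] tilt [ 9.e-04  1.e-04 -1.e+00]
shift [-15.56  18.7    2.58] spin 0.003 q6 pred 7.0
```

Request:
{"method": "arm_command", "body": {
  "targets": [
    [-15.5, 18.7, 2.6, 0, 6],
    [-15.5, 18.7, 2.6, 0, 6],
    [-15.5, 18.7, 2.6, 0, 6],
    [-15.5, 18.7, 2.6, 0, 6],
    [-15.5, 18.7, 2.6, 0, 6]
  ]
}}

```text
time: 2.12
position: [0.5786, -0.226, 0.1391]
tool_rot: [0.857, 0.515, 0.0, 0.001]
ft_force: [0.4, 0.0, -1.2]
grip_width: 0.0603
```

Run:
```python
from h import *
plan(.577,-.224,.055,-28)
p,d,W=cloud("wrist") if 0 else cloud("top")
cv2.imwrite("pics/top1.png",p[:,:,::-1])
list_off(W)
p,d=robot.camera("wrist"); cv2.imwrite("pics/w1.png",p[:,:,::-1])
plan(.577,-.224,.055,-28)
```

```text
now [ 0.5786 -0.226   0.1391] yaw -28.0 grip 0.0603 t 2.12 F [ 0.4  0.  -1.2]
tool x [0.47 0.88] y [ 0.88 -0.47] tilt [ 0.0022 -0.0021 -1.    ]
shift [ 0.11 -0.26  8.41] spin 0.0 q6 pred 7.0
c [573.2  72. ] LxW 110.2 64.6 long ang 3.9 grip yaw -86.1 ztop 0.093 1166
c [595.5 -47.9] LxW 44.4 33.7 long ang 85.4 grip yaw -4.6 ztop 0.08 247
c [ 585.  -131.1] LxW 51.7 30.0 long ang 65.5 grip yaw -24.5 ztop 0.076 251
c [ 589.3 -202.7] LxW 26.1 11.4 long ang 149.1 grip yaw 59.1 ztop 0.076 54
c [490.3 -48.5] LxW 44.2 34.8 long ang 72.3 grip yaw -17.7 ztop 0.081 245
now [ 0.5763 -0.2213  0.1391] yaw -27.8 grip 0.06 t 2.23 F [-1.1  0.5 -0.8]
tool x [0.47 0.88] y [ 0.88 -0.47] tilt [-0.0015  0.0013 -1.    ]
shift [-0.21  0.21  8.41] spin 0.003 q6 pred 7.0
```

View pics/top1.png

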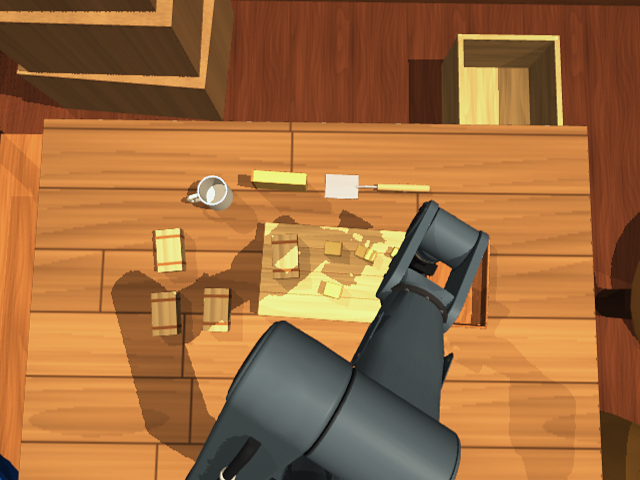

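View pics/w1.png

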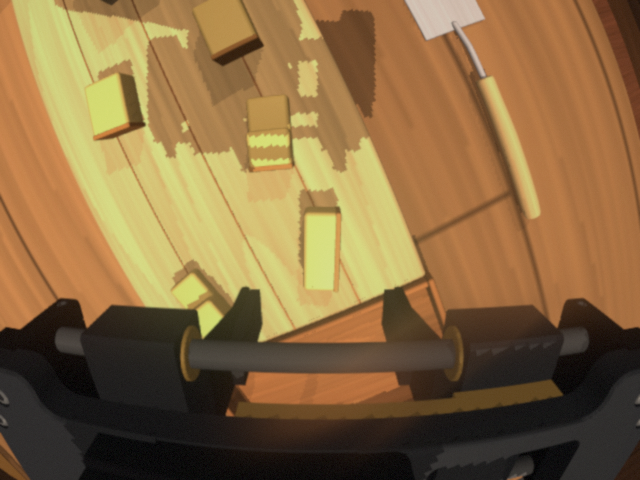

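Request:
{"method": "arm_command", "body": {
  "targets": [
    [0, 0, 5, 0, 6],
    [0, 0, 7, 0, 6],
    [0, 0, 8.4, 0, 6],
    [0, 0, 8.4, 0, 6]
  ]
}}

```text
time: 2.72
position: [0.5763, -0.2199, 0.0552]
tool_rot: [0.856, 0.518, -0.0, -0.001]
ft_force: [0.2, 0.3, 0.2]
grip_width: 0.0603
```

Run:
```python
from h import *
plan(.577,-.224,.055,-28)
p,d=robot.camera("side"); cv2.imwrite("pics/s2.png",p[200:400,200:500,::-1].repeat(2,0).repeat(2,1))
plan(.577,-.224,.055,-28)
```

```text
now [ 0.5763 -0.2199  0.0552] yaw -27.7 grip 0.0603 t 2.73 F [0.2 0.3 0.2]
tool x [0.46 0.89] y [ 0.89 -0.46] tilt [-0.0017  0.0011 -1.    ]
shift [-0.33  0.26  0.02] spin 0.006 q6 pred 7.0
now [ 0.577  -0.2205  0.0561] yaw -27.7 grip 0.0601 t 2.77 F [ 0.6 -0.3  1. ]
tool x [0.46 0.89] y [ 0.89 -0.46] tilt [ 1.e-04  0.e+00 -1.e+00]
shift [-0.31  0.16  0.11] spin 0.006 q6 pred 7.0
```

View pics/s2.png

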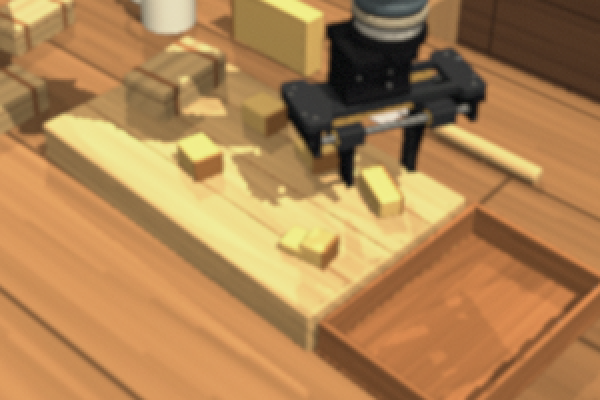

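Run:
```python
from h import *
for pt in [(.577,-.224,.077),(.577,-.2205,.056),(.577+.03*.89,-.2205-.03*.46,.056),(.577-.03*.89,-.2205+.03*.46,.056),(.4905,-.048,.078)]:
    u,v=proj(pt,"side"); print(pt,(u-200)*2,(v-200)*2)
```

```text
(0.577, -0.224, 0.077) 380.13340512062564 174.9823604358819
(0.577, -0.2205, 0.056) 376.2627067959685 189.2483570422828
(0.6036999999999999, -0.2343, 0.056) 402.3599592551491 182.70463803070277
(0.5503, -0.2067, 0.056) 349.80043236058737 195.88360297797283
(0.4905, -0.048, 0.078) 198.96570531843452 142.50085977896504
```

Run:
```python
from h import *
p,d=robot.camera("wrist"); cv2.imwrite("pics/w3.png",p[:,:,::-1])
p,d=robot.camera("side"); cv2.imwrite("pics/s3.png",cv2.resize(p[250:320,330:450,::-1],None,fx=6,fy=6,interpolation=cv2.INTER_CUBIC))
plan(.577,-.224,.055,-28)
```

```text
now [ 0.5778 -0.2213  0.0569] yaw -27.7 grip 0.0599 t 2.88 F [-0.2 -0.  -1. ]
tool x [0.46 0.89] y [ 0.89 -0.46] tilt [ 0.0019 -0.0011 -1.    ]
shift [-0.28  0.06  0.19] spin 0.005 q6 pred 7.0
```

View pics/w3.png

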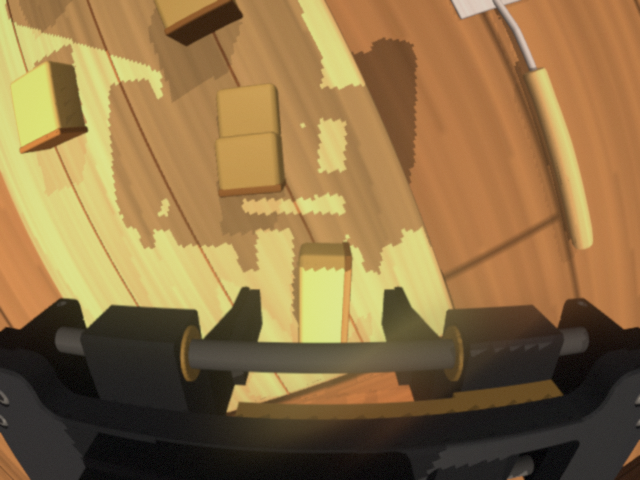

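View pics/s3.png

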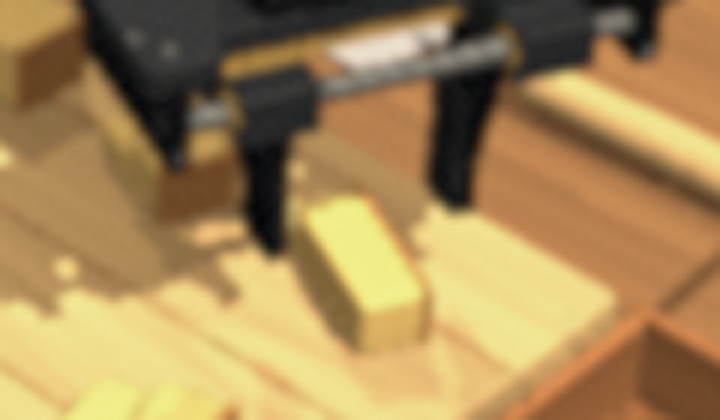

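```bash
cat >> h.py <<'E'
def wcloud():
    m=robot.camera_model("wrist"); p,d=robot.camera("wrist"); K=m["mtx"]; E=m["extrinsics"]
    v,u=np.mgrid[0:480,0:640]; a=u-K[0,2]; b=v-K[1,2]; r=np.hypot(a,b)+1e-9; th=r/K[0,0]; t=np.tan(np.minimum(th,1.5))
    X=np.stack([a/r*t*d,-b/r*t*d,-d],-1); W=(X-E[:3,3])@E[:3,:3]; W[d==0]=np.nan
    return p,d,W
E
python3 - <<'E'
from h import *
p,d,W=wcloud()
for u,v in [(325,255),(325,300),(325,335),(302,300),(348,300),(258,290),(387,290),(250,300),(395,300),(250,150),(200,220)]: print(u,v,W[v,u].round(4))
plan(.577,-.224,.055,-28)
E
```

```text
325 255 [ 0.5904 -0.2003  0.0725]
325 300 [ 0.5796 -0.2209  0.0751]
325 335 [ 0.5697 -0.24    0.0739]
302 300 [ 0.5689 -0.2161  0.0737]
348 300 [ 0.586  -0.2382  0.0503]
258 290 [ 0.5549 -0.1982  0.082 ]
387 290 [ 0.6102 -0.2268  0.083 ]
250 300 [ 0.5531 -0.1972  0.093 ]
395 300 [ 0.6119 -0.2275  0.0942]
250 150 [ 0.5838 -0.1387  0.0744]
200 220 [ 0.5352 -0.1569  0.0508]
now [ 0.5778 -0.2214  0.057 ] yaw -27.7 grip 0.0598 t 2.92 F [-0.   1.1 -0.8]
tool x [0.47 0.89] y [ 0.89 -0.47] tilt [ 0.0021 -0.0012 -1.    ]
shift [-0.26  0.05  0.2 ] spin 0.005 q6 pred 7.0
```

Run:
```python
from h import *
p,d,W=wcloud()
cv2.imwrite("pics/w4.png",cv2.resize(p[270:400,200:440,::-1],None,fx=3,fy=3))
for u in (248,254,259): 
    for v in range(280,340,6): print(u,v,W[v,u].round(3),p[v,u],end=' | ')
    print()
```

```text
248 280 [ 0.541 -0.2    0.051] [222 195 118] | 248 286 [ 0.539 -0.204  0.051] [195 170 103] | 248 292 [ 0.551 -0.196  0.086] [71 63 37] | 248 298 [ 0.552 -0.196  0.092] [72 64 39] | 248 304 [ 0.554 -0.197  0.099] [68 61 37] | 248 310 [ 0.554 -0.198  0.103] [67 61 38] | 248 316 [ 0.555 -0.198  0.108] [65 59 37] | 248 322 [ 0.553 -0.2    0.109] [62 56 35] | 248 328 [ 0.553 -0.202  0.111] [59 54 32] | 248 334 [ 0.552 -0.204  0.112] [56 52 32] | 
254 280 [ 0.544 -0.202  0.051] [222 195 119] | 254 286 [ 0.542 -0.205  0.05 ] [221 190 117] | 254 292 [ 0.554 -0.197  0.085] [73 64 41] | 254 298 [ 0.555 -0.198  0.092] [72 64 41] | 254 304 [ 0.556 -0.198  0.098] [69 63 39] | 254 310 [ 0.555 -0.2    0.1  ] [67 61 37] | 254 316 [ 0.554 -0.202  0.102] [63 58 33] | 254 322 [ 0.552 -0.205  0.101] [62 56 35] | 254 328 [ 0.55  -0.208  0.101] [62 57 36] | 254 334 [ 0.55  -0.209  0.104] [59 53 34] | 
259 280 [ 0.547 -0.203  0.051] [223 200 123] | 259 286 [ 0.545 -0.207  0.05 ] [222 197 119] | 259 292 [ 0.555 -0.199  0.084] [111  96  59] | 259 298 [ 0.554 -0.201  0.085] [87 76 48] | 259 304 [ 0.553 -0.204  0.086] [75 68 41] | 259 310 [ 0.551 -0.206  0.086] [69 64 38] | 259 316 [ 0.55  -0.209  0.087] [66 61 38] | 259 322 [ 0.55  -0.21   0.091] [64 59 35] | 259 328 [ 0.548 -0.213  0.091] [67 61 38] | 259 334 [ 0.547 -0.215  0.093] [142 134  81] |
```

View pics/w4.png

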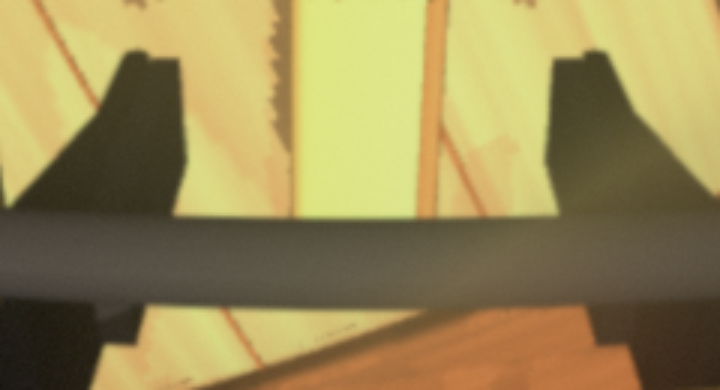

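Run:
```python
from h import *
p,d,W=cloud("side")
for u,v in [(375,286),(375,288),(375,290),(375,291),(374,292),(375,294),(405,278),(405,280),(405,282),(405,283),(406,284),(405,287),(391,292),(300,271),(391,305)]: print(u,v,W[v,u].round(3),p[v,u])
plan(.577,-.224,.055,-28)
```

```text
375 286 [ 0.539 -0.214  0.098] [18 16 20]
375 288 [ 0.538 -0.214  0.094] [16 17 19]
375 290 [ 0.539 -0.214  0.088] [17 19 21]
375 291 [ 0.539 -0.214  0.086] [37 32 25]
374 292 [ 0.535 -0.215  0.086] [130 111  70]
375 294 [ 0.568 -0.194  0.048] [226 191 121]
405 278 [ 0.598 -0.244  0.1  ] [28 28 26]
405 280 [ 0.598 -0.245  0.096] [26 27 26]
405 282 [ 0.599 -0.245  0.09 ] [24 25 24]
405 283 [ 0.599 -0.245  0.087] [37 34 29]
406 284 [ 0.603 -0.245  0.082] [72 66 45]
405 287 [ 0.628 -0.227  0.049] [238 222 138]
391 292 [ 0.572 -0.231  0.072] [240 237 136]
300 271 [ 0.492 -0.048  0.077] [241 238 138]
391 305 [ 0.552 -0.247  0.059] [211 169  93]
now [ 0.5776 -0.2215  0.0568] yaw -27.7 grip 0.0601 t 3.02 F [-0.6  0.6  0.1]
tool x [0.47 0.89] y [ 0.89 -0.47] tilt [ 0.0017 -0.001  -1.    ]
shift [-0.25  0.06  0.18] spin 0.005 q6 pred 7.0
```

Request:
{"method": "arm_command", "body": {
  "targets": [
    [-0.2, 0, 0, 0, 1.5],
    [-0.2, 0, 0, 0, 1.5],
    [-0.2, 0, 0, 0, 1.5],
    [-0.2, 0, 0, 0, 1.5],
    [-0.2, 0, 0, 0, 1.5]
  ]
}}

```text
time: 3.65
position: [0.576, -0.223, 0.0557]
tool_rot: [0.856, 0.517, -0.0, -0.0]
ft_force: [0.1, -0.4, -0.2]
grip_width: 0.0196
```

Run:
```python
from h import *
p,d,W=cloud("side"); cv2.imwrite("pics/s5.png",cv2.resize(p[250:320,330:450,::-1],None,fx=6,fy=6,interpolation=cv2.INTER_CUBIC))
plan(.577,-.224,.055,-28)
```

```text
now [ 0.576  -0.223   0.0557] yaw -27.7 grip 0.0177 t 3.7 F [-0.3  0.7  0.1]
tool x [0.47 0.89] y [ 0.89 -0.47] tilt [-1.e-04  0.e+00 -1.e+00]
shift [-0.05  0.14  0.07] spin 0.005 q6 pred 7.0
```

View pics/s5.png

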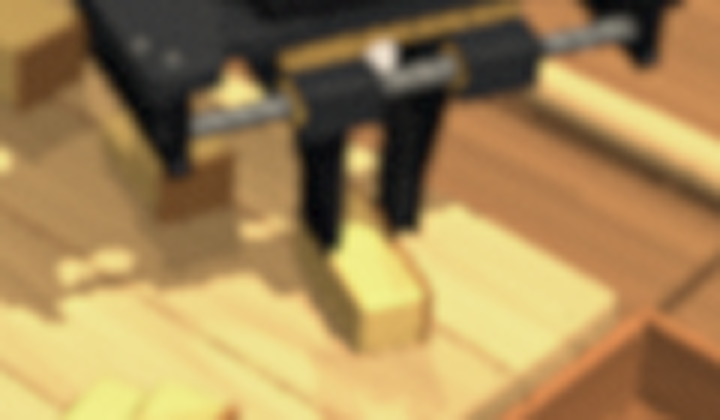

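Request:
{"method": "arm_command", "body": {
  "targets": [
    [0, 0, 0, 0, 6],
    [0, 0, 0, 0, 6],
    [0, 0, 0, 0, 6],
    [0, 0, 1.2, 0, 6],
    [0, 0, 2.0, 0, 6]
  ]
}}

```text
time: 4.32
position: [0.5755, -0.2227, 0.0347]
tool_rot: [0.856, 0.517, -0.0, -0.001]
ft_force: [-0.1, -0.2, -0.0]
grip_width: 0.057
```

Run:
```python
from h import *
p,d,W=cloud("side"); cv2.imwrite("pics/s6.png",cv2.resize(p[250:320,330:450,::-1],None,fx=6,fy=6,interpolation=cv2.INTER_CUBIC))
plan(.577,-.224,.03,-28)
p,d,W=wcloud()
for v in range(276,300,2): print(v,W[v,250].round(3),W[v,395].round(3))
```

```text
now [ 0.5748 -0.2223  0.0336] yaw -27.7 grip 0.0582 t 4.38 F [-0.4 -0.5 -0.9]
tool x [0.47 0.89] y [ 0.89 -0.47] tilt [-0.0028  0.0017 -1.    ]
shift [-0.05  0.27  0.36] spin 0.005 q6 pred 7.0
276 [ 0.549 -0.194  0.05 ] [ 0.614 -0.227  0.05 ]
278 [ 0.548 -0.194  0.05 ] [ 0.613 -0.228  0.05 ]
280 [ 0.548 -0.195  0.051] [ 0.613 -0.229  0.051]
282 [ 0.548 -0.196  0.052] [ 0.612 -0.23   0.05 ]
284 [ 0.547 -0.197  0.051] [ 0.612 -0.231  0.052]
286 [ 0.546 -0.198  0.05 ] [ 0.611 -0.232  0.051]
288 [ 0.55  -0.196  0.061] [ 0.611 -0.229  0.06 ]
290 [ 0.55  -0.197  0.062] [ 0.611 -0.228  0.062]
292 [ 0.549 -0.197  0.062] [ 0.611 -0.227  0.067]
294 [ 0.55  -0.198  0.064] [ 0.61  -0.227  0.068]
296 [ 0.55  -0.198  0.066] [ 0.61  -0.229  0.067]
298 [ 0.55  -0.198  0.068] [ 0.609 -0.23   0.067]
```

View pics/s6.png

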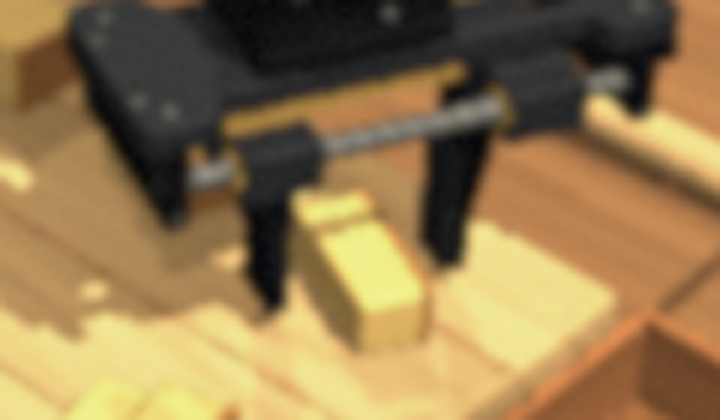

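Request:
{"method": "arm_command", "body": {
  "targets": [
    [0, 0.1, 0.4, 0, 6],
    [0, 0.1, 0.4, 0, 2],
    [0, 0.1, 0.4, 0, 2],
    [0, 0.1, 0.4, 0, 2],
    [0, 0.1, 0.4, 0, 2]
  ]
}}

```text
time: 5.05
position: [0.577, -0.2235, 0.032]
tool_rot: [0.856, 0.517, 0.0, 0.0]
ft_force: [0.2, -0.7, -0.3]
grip_width: 0.0279
```

Request:
{"method": "arm_command", "body": {
  "targets": [
    [0, 0, 0, 0, 1],
    [0, 0, -3, 0, 1],
    [0, 0, -8, 0, 1],
    [0, 0, -10, 0, 1]
  ]
}}

```text
time: 5.55
position: [0.5784, -0.2243, 0.1347]
tool_rot: [0.856, 0.517, 0.001, 0.002]
ft_force: [-0.0, -0.2, -1.5]
grip_width: 0.0261
```

Run:
```python
from h import *
plan(.579,-.408,.12,-3)
```

```text
now [ 0.5784 -0.2243  0.1347] yaw -27.7 grip 0.0261 t 5.55 F [-0.  -0.2 -1.5]
tool x [0.47 0.89] y [ 0.89 -0.47] tilt [ 0.0042 -0.0026 -1.    ]
shift [-16.23   8.59   1.52] spin -0.432 q6 pred -32.0
```

Request:
{"method": "arm_command", "body": {
  "targets": [
    [-16.2, 8.6, 1.5, -0.43, 1],
    [-16.2, 8.6, 1.5, -0.43, 1],
    [-16.2, 8.6, 1.5, -0.43, 1],
    [-16.2, 8.6, 7, -0.43, 1],
    [-16.2, 8.6, 12.5, -0.43, 1]
  ]
}}

```text
time: 6.18
position: [0.5776, -0.4087, 0.006]
tool_rot: [0.727, 0.687, 0.0, 0.001]
ft_force: [0.5, -0.1, -0.7]
grip_width: 0.0255
```

Run:
```python
from h import *
plan(.579,-.408,.005,-3)
p,d,W=cloud("side"); cv2.imwrite("pics/s7.png",p[200:440,240:560,::-1].repeat(2,0).repeat(2,1))
plan(.579,-.408,.005,-3)
```

```text
now [ 0.5776 -0.4087  0.006 ] yaw -3.2 grip 0.0255 t 6.17 F [ 0.5 -0.1 -0.7]
tool x [0.06 1.  ] y [ 1.   -0.06] tilt [ 0.0017 -0.0015 -1.    ]
shift [0.07 0.14 0.1 ] spin -0.004 q6 pred -32.0
now [ 0.5726 -0.4034 -0.0038] yaw -3.2 grip 0.0258 t 6.22 F [-0.9  0.8 -6.5]
tool x [0.06 1.  ] y [ 1.   -0.06] tilt [-0.0102  0.0101 -0.9999]
shift [-0.42  0.66 -0.89] spin -0.003 q6 pred -32.0
```

View pics/s7.png

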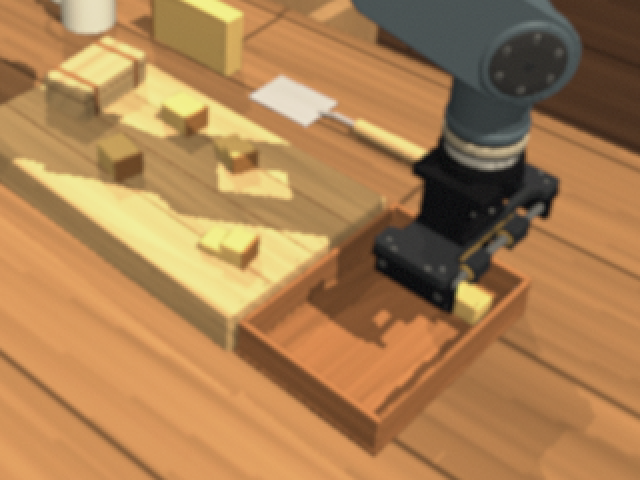

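Request:
{"method": "arm_command", "body": {
  "targets": [
    [0.8, 0, 0, 0, 1],
    [0.8, 0, 0.5, 0, 1],
    [0.8, 0, 0.5, 0, 4.5],
    [0.8, 0, 0.5, 0, 4.5],
    [0.8, 0, 0.5, 0, 4.5]
  ]
}}

```text
time: 6.85
position: [0.5786, -0.3994, 0.003]
tool_rot: [0.726, 0.688, 0.0, 0.001]
ft_force: [-0.3, 0.1, -0.2]
grip_width: 0.0434
```

Request:
{"method": "arm_command", "body": {
  "targets": [
    [0.8, 0, -4, 0, 5],
    [0.8, 0, -9, 0, 6],
    [0.8, 0, -12, 0, 6],
    [0.8, 0, -12, 0, 6]
  ]
}}

```text
time: 7.35
position: [0.5803, -0.3926, 0.1256]
tool_rot: [0.726, 0.688, 0.0, 0.004]
ft_force: [0.8, -0.3, -0.3]
grip_width: 0.0593
```

Run:
```python
from h import *
p,d,W=cloud("side"); cv2.imwrite("pics/s8.png",p[200:440,240:560,::-1].repeat(2,0).repeat(2,1))
p,d,W=cloud();list_off(W); cv2.imwrite("pics/t8.png",p[:,:,::-1])
plan(.582,-.138,.09,-24.3)
```

```text
c [573.5  71.9] LxW 110.5 64.4 long ang 3.9 grip yaw -86.1 ztop 0.093 1168
c [ 611.6 -387.1] LxW 18.1 5.3 long ang 65.2 grip yaw -24.8 ztop 0.196 17
c [595.6 -47.8] LxW 44.0 34.5 long ang 84.9 grip yaw -5.1 ztop 0.081 248
c [ 585.2 -131.2] LxW 52.1 30.7 long ang 65.8 grip yaw -24.2 ztop 0.076 252
c [490.7 -48.5] LxW 43.9 33.9 long ang 72.4 grip yaw -17.6 ztop 0.081 244
now [ 0.578  -0.3906  0.1214] yaw -3.1 grip 0.0597 t 7.45 F [-0.7  0.6  0.2]
tool x [0.05 1.  ] y [ 1.   -0.05] tilt [-5.e-04  5.e-04 -1.e+00]
shift [25.24 -0.97  3.15] spin 0.37 q6 pred 11.0
```

View pics/s8.png

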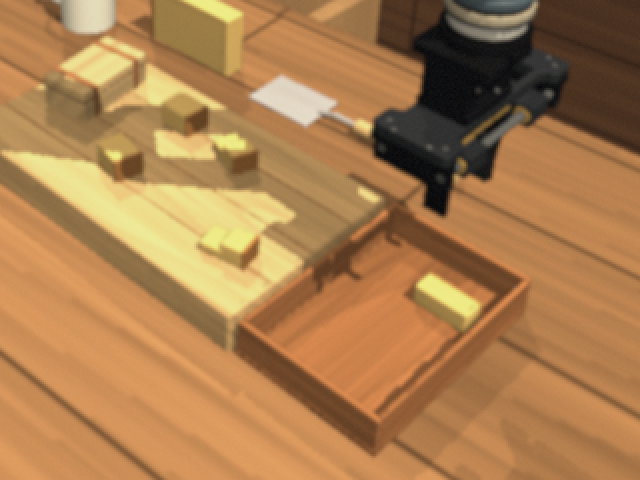

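Request:
{"method": "arm_command", "body": {
  "targets": [
    [25.2, -1, 0, 0.37, 6],
    [25.2, -1, 0, 0.37, 6],
    [25.2, -1, 2, 0.37, 6],
    [25.2, -1, 3, 0.37, 6],
    [25.2, -1, 3, 0.37, 6]
  ]
}}

```text
time: 8.07
position: [0.5783, -0.1331, 0.0883]
tool_rot: [0.839, 0.545, -0.003, -0.004]
ft_force: [-0.4, 0.1, -0.0]
grip_width: 0.0599
```

Run:
```python
from h import *
p,d,W=wcloud(); cv2.imwrite("pics/w9.png",p[:,:,::-1])
plan(.582,-.138,.03,-24.3)
```

```text
now [ 0.5797 -0.135   0.089 ] yaw -24.1 grip 0.06 t 8.12 F [-1.2 -0.7 -0.9]
tool x [0.41 0.91] y [ 0.91 -0.41] tilt [-0.0062  0.0029 -1.    ]
shift [-0.18  0.37  5.9 ] spin 0.004 q6 pred 11.0
```

View pics/w9.png

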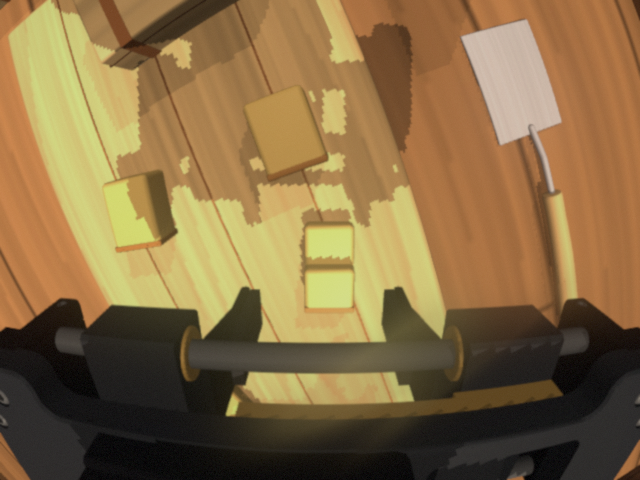

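Request:
{"method": "arm_command", "body": {
  "targets": [
    [0, 0.2, 3, 0, 6],
    [0, 0.2, 5.9, 0, 6],
    [0, 0.2, 5.9, 0, 6],
    [0, 0.2, 5.9, 0, 2.2],
    [0, 0.2, 5.9, 0, 2.2]
  ]
}}

```text
time: 8.75
position: [0.5849, -0.1405, 0.0339]
tool_rot: [0.84, 0.542, 0.001, 0.001]
ft_force: [0.6, -0.1, -0.4]
grip_width: 0.0472
```

Request:
{"method": "arm_command", "body": {
  "targets": [
    [0, 0, 0, 0, 1.5],
    [0, 0, 0, 0, 1.5],
    [0, 0, -4, 0, 1.5],
    [0, 0, -9, 0, 1.5],
    [0, 0, -9, 0, 1.5]
  ]
}}

```text
time: 9.38
position: [0.5872, -0.1408, 0.1272]
tool_rot: [0.84, 0.543, 0.003, 0.004]
ft_force: [0.6, -0.5, -0.4]
grip_width: 0.0295
```

Run:
```python
from h import *
plan(.517,-.398,.12,-3)
```

```text
now [ 0.5872 -0.1408  0.1272] yaw -24.3 grip 0.0295 t 9.38 F [ 0.6 -0.5 -0.4]
tool x [0.41 0.91] y [ 0.91 -0.41] tilt [ 0.0092 -0.0041 -0.9999]
shift [-26.33   4.16   0.76] spin -0.371 q6 pred -35.0
```

Request:
{"method": "arm_command", "body": {
  "targets": [
    [-26.3, 4.2, 0.5, -0.37, 1.5],
    [-26.3, 4.2, 0.5, -0.37, 1.5],
    [-26.3, 4.2, 0.5, -0.37, 1.5],
    [-26.3, 4.2, 0.5, -0.37, 1.5],
    [-26.3, 4.2, 3.5, -0.37, 1.5]
  ]
}}

```text
time: 10.0
position: [0.5141, -0.4022, 0.0889]
tool_rot: [0.727, 0.686, -0.0, 0.003]
ft_force: [-0.0, -0.2, -1.4]
grip_width: 0.0298
```

Run:
```python
from h import *
plan(.517,-.398,.002,-3)
```

```text
now [ 0.5141 -0.4022  0.0889] yaw -3.3 grip 0.0298 t 10.0 F [-0.  -0.2 -1.4]
tool x [0.06 1.  ] y [ 1.   -0.06] tilt [ 0.0042 -0.0056 -1.    ]
shift [0.48 0.22 8.69] spin -0.005 q6 pred -35.0
```

Request:
{"method": "arm_command", "body": {
  "targets": [
    [0.3, 0, 5, 0, 1.5],
    [0.3, 0, 8.5, 0, 1.5],
    [0.3, 0, 8.5, 0, 1.5],
    [0.3, 0, 8.5, 0, 4.5],
    [0.3, 0, 8.5, 0, 4.5]
  ]
}}

```text
time: 10.62
position: [0.5154, -0.3946, 0.0047]
tool_rot: [0.726, 0.688, -0.0, 0.002]
ft_force: [-1.1, -0.2, 0.1]
grip_width: 0.041
```

Request:
{"method": "arm_command", "body": {
  "targets": [
    [0, 0, 0, 0, 4.5],
    [0, 0, -5, 0, 4.5],
    [0, 0, -9, 0, 6],
    [0, 0, -9, 0, 6]
  ]
}}

```text
time: 11.12
position: [0.5167, -0.396, 0.0978]
tool_rot: [0.726, 0.688, -0.0, 0.005]
ft_force: [0.7, 0.8, -0.3]
grip_width: 0.0563
```

Run:
```python
from h import *
p,d,W=cloud("side"); cv2.imwrite("pics/s10.png",p[200:440,240:560,::-1].repeat(2,0).repeat(2,1))
p,d,W=cloud();list_off(W); cv2.imwrite("pics/t10.png",p[:,:,::-1])
plan(.468,-.229,.09,9)
```

```text
c [573.5  72. ] LxW 110.6 64.7 long ang 3.9 grip yaw -86.1 ztop 0.093 1163
c [595.8 -47.8] LxW 44.2 34.0 long ang 85.2 grip yaw -4.8 ztop 0.081 243
c [ 467.2 -221.1] LxW 52.7 29.8 long ang 99.5 grip yaw 9.5 ztop 0.076 262
c [456.5 -49.7] LxW 44.2 34.1 long ang 75.2 grip yaw -14.8 ztop 0.081 246
now [ 0.5143 -0.3936  0.0937] yaw -3.1 grip 0.0583 t 11.22 F [ 0.7  0.1 -0.5]
tool x [0.05 1.  ] y [ 1.   -0.05] tilt [ 0.001  -0.0012 -1.    ]
shift [16.18 -5.51  0.35] spin -0.211 q6 pred -35.0
```

View pics/s10.png

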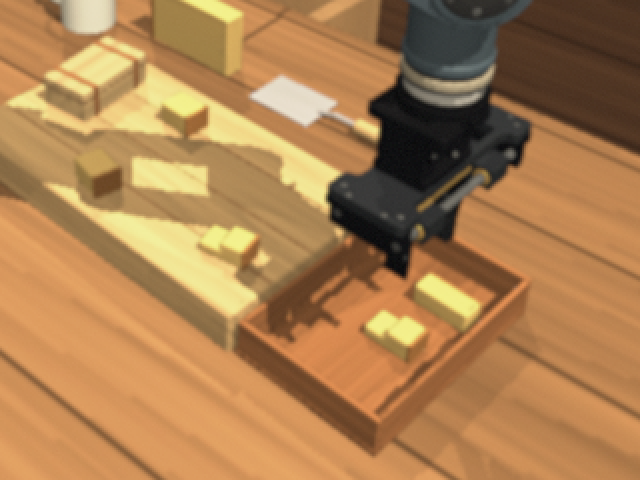

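Request:
{"method": "arm_command", "body": {
  "targets": [
    [16.2, -5.5, 0, -0.21, 6],
    [16.2, -5.5, 0, -0.21, 6],
    [16.2, -5.5, 0.4, -0.21, 6],
    [16.2, -5.5, 0.4, -0.21, 6]
  ]
}}

```text
time: 11.72
position: [0.4643, -0.2236, 0.0871]
tool_rot: [0.649, 0.761, -0.0, -0.004]
ft_force: [-0.0, -1.0, 0.5]
grip_width: 0.0597
```

Run:
```python
from h import *
plan(.468,-.229,.03,9.3)
p,d,W=wcloud(); cv2.imwrite("pics/w11.png",p[:,:,::-1])
plan(.468,-.229,.03,9.3)
```

```text
now [ 0.4643 -0.2236  0.0871] yaw 9.1 grip 0.0597 t 11.72 F [-0.  -1.   0.5]
tool x [-0.16  0.99] y [0.99 0.16] tilt [-0.0068  0.0056 -1.    ]
shift [-0.63  0.31  5.71] spin -0.003 q6 pred -35.0
now [ 0.4666 -0.2266  0.0877] yaw 9.1 grip 0.0602 t 11.78 F [-0.1  0.2 -0.3]
tool x [-0.16  0.99] y [0.99 0.16] tilt [-0.0029  0.0022 -1.    ]
shift [-0.28  0.11  5.77] spin -0.004 q6 pred -35.0
```

View pics/w11.png

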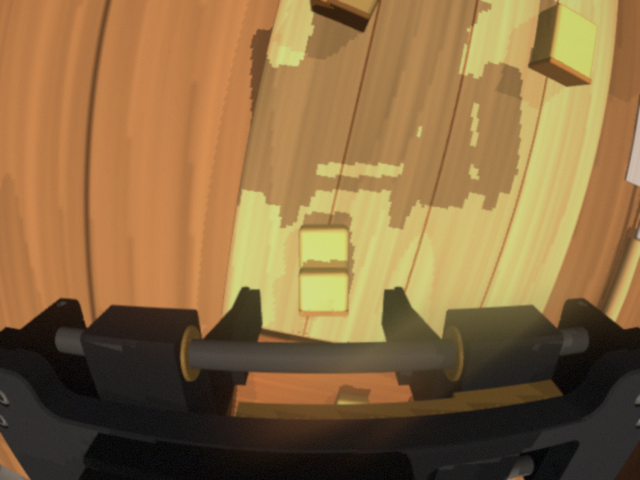

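Request:
{"method": "arm_command", "body": {
  "targets": [
    [0, 0.1, 3, 0, 6],
    [0, 0.1, 5.8, 0, 6],
    [0, 0.1, 5.8, 0, 6],
    [0, 0.1, 5.8, 0, 2],
    [0, 0.1, 5.8, 0, 1.5]
  ]
}}

```text
time: 12.4
position: [0.4698, -0.2295, 0.0316]
tool_rot: [0.65, 0.76, 0.0, 0.001]
ft_force: [0.7, -0.7, 0.4]
grip_width: 0.047
```

Request:
{"method": "arm_command", "body": {
  "targets": [
    [0, 0, 0, 0, 1.5],
    [0, 0, 0, 0, 1.5],
    [0, 0, -4, 0, 1.5],
    [0, 0, -8, 0, 1.5],
    [0, 0, -8, 0, 1.5]
  ]
}}

```text
time: 13.02
position: [0.471, -0.23, 0.1137]
tool_rot: [0.65, 0.76, 0.0, 0.004]
ft_force: [-0.8, -0.3, -1.5]
grip_width: 0.0293
```

Run:
```python
from h import *
plan(.455,-.394,.12,-3)
```

```text
now [ 0.471  -0.23    0.1137] yaw 9.0 grip 0.0293 t 13.03 F [-0.8 -0.3 -1.5]
tool x [-0.16  0.99] y [0.99 0.16] tilt [ 0.0059 -0.0046 -1.    ]
shift [-15.95  -4.13  -0.56] spin 0.209 q6 pred -38.0
```

Request:
{"method": "arm_command", "body": {
  "targets": [
    [-16, -4, 0, 0.21, 1.5],
    [-16, -4, 0, 0.21, 1.5],
    [-16, -4, 0, 0.21, 1.5],
    [-16, -4, 5, 0.21, 1.5],
    [-16, -4, 10.5, 0.21, 1.5]
  ]
}}

```text
time: 13.65
position: [0.4541, -0.394, 0.0043]
tool_rot: [0.726, 0.687, -0.0, 0.001]
ft_force: [0.9, -0.2, -1.1]
grip_width: 0.03
```

Run:
```python
from h import *
plan(.457,-.394,.002,-3)
```

```text
now [ 0.4541 -0.394   0.0043] yaw -3.2 grip 0.03 t 13.65 F [ 0.9 -0.2 -1.1]
tool x [0.06 1.  ] y [ 1.   -0.06] tilt [ 0.0011 -0.0012 -1.    ]
shift [0.01 0.29 0.23] spin -0.003 q6 pred -38.0
```

Request:
{"method": "arm_command", "body": {
  "targets": [
    [0, 0.2, 0, 0, 1.5],
    [0, 0.2, 0, 0, 4.5],
    [0, 0.2, 0, 0, 4.5],
    [0, 0.2, 0, 0, 4.5]
  ]
}}

```text
time: 14.15
position: [0.4574, -0.3941, 0.0082]
tool_rot: [0.726, 0.688, -0.0, 0.002]
ft_force: [-0.6, -0.0, 0.1]
grip_width: 0.0435
```

Request:
{"method": "arm_command", "body": {
  "targets": [
    [0, 0, -5, 0, 4.5],
    [0, 0, -9, 0, 6],
    [0, 0, -9, 0, 6]
  ]
}}

```text
time: 14.52
position: [0.4586, -0.3956, 0.1008]
tool_rot: [0.726, 0.688, -0.0, 0.005]
ft_force: [0.2, -1.0, -0.3]
grip_width: 0.0564
```

Run:
```python
from h import *
p,d,W=cloud("side"); cv2.imwrite("pics/s12.png",p[200:440,240:560,::-1].repeat(2,0).repeat(2,1))
p,d,W=cloud();list_off(W)
plan(.4565,-.05,.09,-15)
```

```text
c [573.4  72.1] LxW 110.7 64.7 long ang 3.9 grip yaw -86.1 ztop 0.093 1163
c [595.7 -47.8] LxW 44.1 34.5 long ang 84.7 grip yaw -5.3 ztop 0.081 248
c [455.7 -49.7] LxW 44.5 35.4 long ang 75.5 grip yaw -14.5 ztop 0.081 247
now [ 0.4566 -0.3932  0.0971] yaw -3.1 grip 0.0586 t 14.62 F [-0.3  0.6 -0.2]
tool x [0.05 1.  ] y [ 1.   -0.05] tilt [ 0.0014 -0.0017 -1.    ]
shift [34.27 -1.85  0.65] spin 0.208 q6 pred 9.0
```

View pics/s12.png

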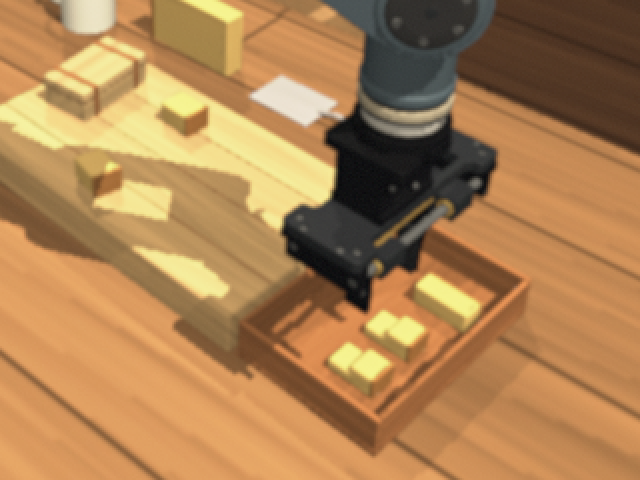

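Three offcuts are in the box in a row; two lumps remain on the block. Next the knocked lump at (456, −50).

Request:
{"method": "arm_command", "body": {
  "targets": [
    [34.3, -1.8, 0, 0.2, 6],
    [34.3, -1.8, 0, 0.2, 6],
    [34.3, -1.8, 0, 0.2, 6],
    [34.3, -1.8, 0, 0.2, 6],
    [34.3, -1.8, 0, 0.2, 6]
  ]
}}

```text
time: 15.25
position: [0.4557, -0.0783, 0.0949]
tool_rot: [0.791, 0.612, -0.0, -0.001]
ft_force: [0.2, 0.2, 0.7]
grip_width: 0.0599
```

Run:
```python
from h import *
plan(.4565,-.05,.09,-14.8)
```

```text
now [ 0.4557 -0.0783  0.0949] yaw -14.6 grip 0.0599 t 15.25 F [0.2 0.2 0.7]
tool x [0.25 0.97] y [ 0.97 -0.25] tilt [-0.0019  0.001  -1.    ]
shift [ 2.76 -0.63  0.49] spin 0.004 q6 pred 9.0
```

Request:
{"method": "arm_command", "body": {
  "targets": [
    [2.8, -0.6, 0, 0, 6],
    [2.8, -0.6, 0, 0, 6],
    [2.8, -0.6, 0, 0, 6]
  ]
}}

```text
time: 15.62
position: [0.4581, -0.0525, 0.0953]
tool_rot: [0.791, 0.612, -0.0, -0.0]
ft_force: [0.3, -0.3, -1.0]
grip_width: 0.0601
```

Run:
```python
from h import *
p,d,W=wcloud(); cv2.imwrite("pics/w13.png",p[:,:,::-1])
plan(.4565,-.05,.03,-14.8)
```

```text
now [ 0.4582 -0.0529  0.0954] yaw -14.6 grip 0.0596 t 15.68 F [-0.2 -0.1  0.7]
tool x [0.25 0.97] y [ 0.97 -0.25] tilt [-2.e-04 -2.e-04 -1.e+00]
shift [ 0.24 -0.24  6.54] spin 0.003 q6 pred 9.0
```

View pics/w13.png

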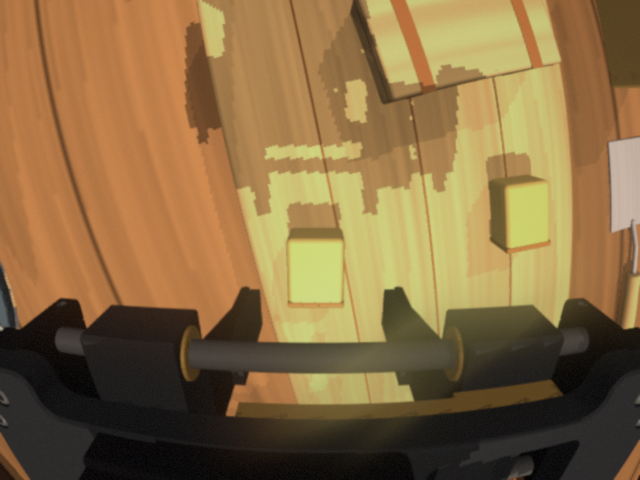

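Request:
{"method": "arm_command", "body": {
  "targets": [
    [0.2, -0.2, 3, 0, 6],
    [0.2, -0.2, 6.4, 0, 6],
    [0.2, -0.2, 6.4, 0, 6],
    [0.2, -0.2, 6.4, 0, 2],
    [0.2, -0.2, 6.4, 0, 1.5]
  ]
}}

```text
time: 16.3
position: [0.4576, -0.0502, 0.0328]
tool_rot: [0.791, 0.612, 0.001, 0.001]
ft_force: [-0.0, -0.6, 0.6]
grip_width: 0.0473
```

Request:
{"method": "arm_command", "body": {
  "targets": [
    [0, 0, 0, 0, 1.5],
    [0, 0, -4, 0, 1.5],
    [0, 0, -8, 0, 1.5],
    [0, 0, -8, 0, 1.5]
  ]
}}

```text
time: 16.8
position: [0.4589, -0.0501, 0.1147]
tool_rot: [0.791, 0.612, 0.002, 0.003]
ft_force: [0.4, 0.5, -0.9]
grip_width: 0.0337
```

Run:
```python
from h import *
plan(.486,-.33,.12,-3)
```

```text
now [ 0.4589 -0.0501  0.1147] yaw -14.5 grip 0.0337 t 16.8 F [ 0.4  0.5 -0.9]
tool x [0.25 0.97] y [ 0.97 -0.25] tilt [ 0.0074 -0.0027 -1.    ]
shift [-26.41   9.65  -0.43] spin -0.201 q6 pred -31.0
```

Request:
{"method": "arm_command", "body": {
  "targets": [
    [-26.4, 9.6, -0.4, -0.2, 1.5],
    [-26.4, 9.6, -0.4, -0.2, 1.5],
    [-26.4, 9.6, -0.4, -0.2, 1.5],
    [-26.4, 9.6, -0.4, -0.2, 1.5],
    [-26.4, 9.6, -0.4, -0.2, 1.5]
  ]
}}

```text
time: 17.42
position: [0.483, -0.3323, 0.1149]
tool_rot: [0.727, 0.687, -0.0, 0.0]
ft_force: [-0.2, -0.3, -1.3]
grip_width: 0.0338
```

Run:
```python
from h import *
plan(.486,-.329,.004,-3)
```

```text
now [ 0.483  -0.3323  0.1149] yaw -3.2 grip 0.0338 t 17.43 F [-0.2 -0.3 -1.3]
tool x [0.06 1.  ] y [ 1.   -0.06] tilt [ 2.e-04 -5.e-04 -1.e+00]
shift [ 0.35  0.28 11.09] spin -0.004 q6 pred -31.0
```

Request:
{"method": "arm_command", "body": {
  "targets": [
    [0.3, 0.3, 5, 0, 1.5],
    [0.3, 0.3, 10.9, 0, 1.5],
    [0.3, 0.3, 10.9, 0, 1.5],
    [0.3, 0.3, 10.9, 0, 4.8],
    [0.3, 0.3, 10.9, 0, 4.8]
  ]
}}

```text
time: 18.05
position: [0.4874, -0.327, 0.0094]
tool_rot: [0.726, 0.688, 0.0, 0.002]
ft_force: [0.5, -0.1, 0.8]
grip_width: 0.045
```

Request:
{"method": "arm_command", "body": {
  "targets": [
    [0, 0, 0, 0, 4.8],
    [0, 0, -5, 0, 4.8],
    [0, 0, -9, 0, 6],
    [0, 0, -9, 0, 6]
  ]
}}

```text
time: 18.55
position: [0.4887, -0.3284, 0.1017]
tool_rot: [0.726, 0.688, 0.0, 0.005]
ft_force: [-0.5, 0.1, -1.2]
grip_width: 0.0578
```

Run:
```python
from h import *
p,d,W=cloud("side"); cv2.imwrite("pics/s14.png",p[200:440,240:560,::-1].repeat(2,0).repeat(2,1))
p,d,W=cloud();list_off(W)
plan(.596,-.048,.09,-5)
```

```text
c [573.4  72. ] LxW 110.4 64.9 long ang 3.9 grip yaw -86.1 ztop 0.093 1163
c [595.7 -47.8] LxW 44.1 33.9 long ang 85.1 grip yaw -4.9 ztop 0.081 248
now [ 0.4865 -0.3263  0.098 ] yaw -3.1 grip 0.0589 t 18.65 F [ 0.6  0.4 -1. ]
tool x [0.05 1.  ] y [ 1.   -0.05] tilt [ 0.0014 -0.0015 -1.    ]
shift [28.38  9.44  0.78] spin 0.033 q6 pred 0.0
```

View pics/s14.png

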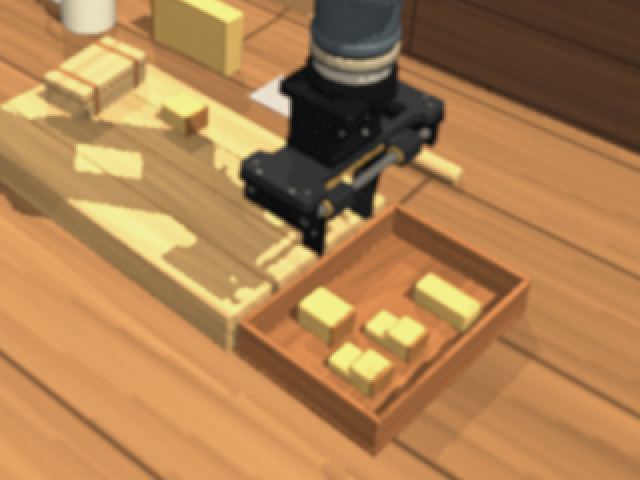

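Four are in the box. Last lump at (596, −48).

Request:
{"method": "arm_command", "body": {
  "targets": [
    [28.4, 9.4, 0, 0.03, 6],
    [28.4, 9.4, 0, 0.03, 6],
    [28.4, 9.4, 0, 0.03, 6],
    [28.4, 9.4, 0.5, 0.03, 6],
    [28.4, 9.4, 0.5, 0.03, 6]
  ]
}}

```text
time: 19.27
position: [0.5948, -0.045, 0.0903]
tool_rot: [0.736, 0.677, -0.001, -0.001]
ft_force: [0.2, -1.4, -0.1]
grip_width: 0.0597
```

Request:
{"method": "arm_command", "body": {
  "targets": [
    [0, 0, 0, 0, 6],
    [0, 0, 0, 0, 6]
  ]
}}

```text
time: 19.52
position: [0.5945, -0.0478, 0.0907]
tool_rot: [0.736, 0.677, -0.001, -0.001]
ft_force: [0.9, 0.0, 0.0]
grip_width: 0.0602
```

Run:
```python
from h import *
p,d,W=wcloud(); cv2.imwrite("pics/w15.png",p[:,:,::-1])
plan(.596,-.048,.03,-5)
```

```text
now [ 0.5946 -0.0486  0.091 ] yaw -4.9 grip 0.0599 t 19.57 F [-0.5 -0.4  0.5]
tool x [0.08 1.  ] y [ 1.   -0.08] tilt [-0.002  0.    -1.   ]
shift [0.07 0.15 6.1 ] spin 0.003 q6 pred 0.0
```

View pics/w15.png

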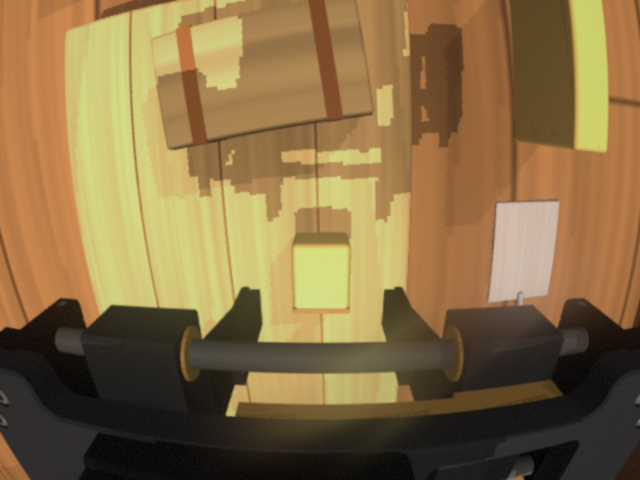

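Request:
{"method": "arm_command", "body": {
  "targets": [
    [0, 0.1, 3, 0, 6],
    [0, 0.1, 6, 0, 6],
    [0, 0.1, 6, 0, 6],
    [0, 0.1, 6, 0, 2],
    [0, 0.1, 6, 0, 1.5]
  ]
}}

```text
time: 20.2
position: [0.5975, -0.0486, 0.0331]
tool_rot: [0.736, 0.677, 0.001, 0.001]
ft_force: [0.3, 0.8, 0.6]
grip_width: 0.0468
```

Request:
{"method": "arm_command", "body": {
  "targets": [
    [0, 0, 0, 0, 1.5],
    [0, 0, 0, 0, 1.5],
    [0, 0, -4, 0, 1.5],
    [0, 0, -8, 0, 1.5],
    [0, 0, -8, 0, 1.5]
  ]
}}

```text
time: 20.82
position: [0.5993, -0.0484, 0.1152]
tool_rot: [0.736, 0.677, 0.002, 0.003]
ft_force: [0.8, -0.4, -1.0]
grip_width: 0.034
```

Run:
```python
from h import *
plan(.556,-.332,.12,-3)
```

```text
now [ 0.5993 -0.0484  0.1152] yaw -4.8 grip 0.034 t 20.82 F [ 0.8 -0.4 -1. ]
tool x [0.08 1.  ] y [ 1.   -0.08] tilt [ 0.0077 -0.002  -1.    ]
shift [-28.63  -1.94  -0.45] spin -0.031 q6 pred -28.0
```

Request:
{"method": "arm_command", "body": {
  "targets": [
    [-28.6, -1.8, -0.4, -0.03, 1.5],
    [-28.6, -1.8, -0.4, -0.03, 1.5],
    [-28.6, -1.8, -0.4, -0.03, 1.5],
    [-28.6, -1.8, -0.4, -0.03, 1.5],
    [-28.6, -1.8, -0.4, -0.03, 1.5]
  ]
}}

```text
time: 21.45
position: [0.5533, -0.3342, 0.1144]
tool_rot: [0.727, 0.687, -0.0, -0.0]
ft_force: [0.5, 0.9, -1.0]
grip_width: 0.034
```

Run:
```python
from h import *
plan(.556,-.331,.004,-3)
```

```text
now [ 0.5533 -0.3342  0.1144] yaw -3.2 grip 0.034 t 21.45 F [ 0.5  0.9 -1. ]
tool x [0.06 1.  ] y [ 1.   -0.06] tilt [-1.e-03  4.e-04 -1.e+00]
shift [ 0.34  0.26 11.04] spin -0.004 q6 pred -28.0
```

Request:
{"method": "arm_command", "body": {
  "targets": [
    [0.3, 0.3, 5, 0, 1.5],
    [0.3, 0.3, 10.8, 0, 1.5],
    [0.3, 0.3, 10.8, 0, 1.5],
    [0.3, 0.3, 10.8, 0, 4.8],
    [0.3, 0.3, 10.8, 0, 4.8]
  ]
}}

```text
time: 22.08
position: [0.5598, -0.3299, 0.011]
tool_rot: [0.726, 0.688, 0.0, 0.003]
ft_force: [-1.2, 0.7, 0.2]
grip_width: 0.045
```

Request:
{"method": "arm_command", "body": {
  "targets": [
    [0, 0, 0, 0, 4.8],
    [0, 0, -5, 0, 4.8],
    [0, 0, -11, 0, 6],
    [0, 0, -15, 0, 8.7],
    [0, 0, -15, 0, 8.7]
  ]
}}

```text
time: 22.7
position: [0.5605, -0.3306, 0.164]
tool_rot: [0.726, 0.688, 0.001, 0.006]
ft_force: [-0.1, 0.4, 0.6]
grip_width: 0.0702
```

Run:
```python
from h import *
p,d,W=cloud("side"); cv2.imwrite("pics/s16.png",p[:,:,::-1])
p,d,W=cloud();list_off(W)
print("bench")
for o in objs(W,.02,.06,(.3,.7,.16,.6)): print(np.round(o[0],1),np.round(o[1],1),round(o[2],1),round(o[3],4),o[4])
plan(.437,.25,.14,90)
```

```text
c [573.5  72. ] LxW 110.6 64.6 long ang 3.8 grip yaw -86.2 ztop 0.093 1168
bench
[588.8 377.6] [110.2  66.4] 6.2 0.043 1129
[437.2 250. ] [ 65.3 107.8] 90.0 0.0432 1136
[425.5 382.1] [110.   67.5] 4.3 0.0431 1177
now [ 0.5578 -0.3284  0.1591] yaw -3.1 grip 0.0777 t 22.8 F [-0.6  0.7 -0.2]
tool x [0.05 1.  ] y [ 1.   -0.05] tilt [ 0.0015 -0.0013 -1.    ]
shift [ 57.11 -15.18   1.81] spin 1.517 q6 pred 120.0
```

View pics/s16.png

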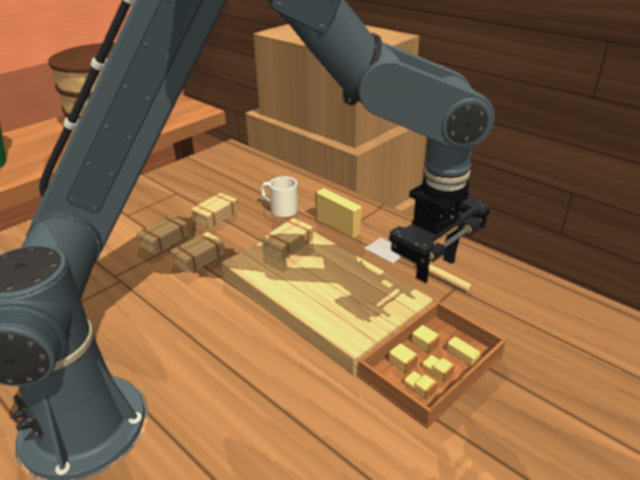

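```bash
cat >> h.py <<'E'
def tops(W,zlo,zhi,box=(.3,.7,-.0,.6)):
    """top faces in a height band: plane-fit rectangle"""
    x0,x1,y0,y1=box; r=[]
    m=((W[...,2]>zlo)&(W[...,2]<zhi)&(W[...,0]>x0)&(W[...,0]<x1)&(W[...,1]>y0)&(W[...,1]<y1)).astype(np.uint8)
    n,l,st,_=cv2.connectedComponentsWithStats(m,connectivity=4)
    for i in range(1,n):
        if st[i,4]<300: continue
        P=W[l==i]; c,sz,a=cv2.minAreaRect((P[:,:2]*1000).astype(np.float32))
        if sz[0]<sz[1]: a+=90
        a=(a+90)%180-90
        print("top c",np.round(c,1),"LxW",round(max(sz),1),round(min(sz),1),"long",round(a,1),"z",P[:,2].mean().round(4),st[i,4])
E
python3 - <<'E'
from h import *
p,d,W=cloud(); tops(W,.038,.048); tops(W,.086,.098)
plan(.4385,.25,.12,90)
E
```

```text
top c [588.8 377.6] LxW 109.9 65.0 long 6.3 z 0.0409 860
top c [437.2 250.1] LxW 106.9 64.5 long 0.8 z 0.0409 896
top c [425.5 382.3] LxW 109.8 65.0 long 4.9 z 0.041 932
top c [573.5  72.1] LxW 110.3 64.1 long 3.7 z 0.0904 1107
now [ 0.5571 -0.3279  0.1577] yaw -3.1 grip 0.0817 t 22.85 F [-0.3  0.6 -0.1]
tool x [0.05 1.  ] y [ 1.   -0.05] tilt [-7.e-04  5.e-04 -1.e+00]
shift [ 57.06 -14.95   3.81] spin 1.517 q6 pred 120.0
```

Request:
{"method": "arm_command", "body": {
  "targets": [
    [29, -7.5, 0, -0.9, 8.7],
    [29, -7.5, 0, -0.9, 8.7],
    [29, -7.5, 0, -0.9, 8.7],
    [29, -7.5, 0, -0.9, 8.7],
    [29, -7.5, 0, -0.9, 8.7]
  ]
}}

```text
time: 23.48
position: [0.4961, -0.0322, 0.1562]
tool_rot: [0.352, 0.936, -0.0, -0.002]
ft_force: [0.7, 0.2, 0.0]
grip_width: 0.0869
```

Run:
```python
from h import *
plan(.437,.25,.12,90.8)
```

```text
now [ 0.4961 -0.0322  0.1562] yaw 48.8 grip 0.0869 t 23.48 F [0.7 0.2 0. ]
tool x [-0.75  0.66] y [0.66 0.75] tilt [-0.0041  0.0015 -1.    ]
shift [23.02 17.35  3.69] spin -0.733 q6 pred -61.0
```

Request:
{"method": "arm_command", "body": {
  "targets": [
    [23, 17.3, 0, -0.73, 8.7],
    [23, 17.3, 0, -0.73, 8.7],
    [23, 17.3, 0, -0.73, 8.7],
    [23, 17.3, 0, -0.73, 8.7],
    [23, 17.3, 2, -0.73, 8.7]
  ]
}}

```text
time: 24.1
position: [0.4401, 0.2498, 0.1373]
tool_rot: [-0.004, 1.0, 0.0, 0.0]
ft_force: [-0.1, 0.0, -0.6]
grip_width: 0.0868
```

Request:
{"method": "arm_command", "body": {
  "targets": [
    [0, 0, 2, 0, 8.7],
    [0, 0, 2, 0, 8.7],
    [0, 0, 2, 0, 8.7]
  ]
}}

```text
time: 24.48
position: [0.4409, 0.2467, 0.1174]
tool_rot: [-0.002, 1.0, -0.0, -0.001]
ft_force: [0.3, -0.6, 0.7]
grip_width: 0.0874
```

Run:
```python
from h import *
p,d,W=wcloud(); cv2.imwrite("pics/w17.png",p[:,:,::-1]); tops(W,.036,.048)
plan(.437,.25,.05,90.8)
```

```text
top c [423.2 382. ] LxW 110.9 65.8 long 4.8 z 0.0405 9508
top c [434.7 250. ] LxW 110.2 64.8 long -0.3 z 0.0406 12032
top c [431.2  88. ] LxW 164.2 70.6 long 56.6 z 0.0426 1194
top c [579.2 355.4] LxW 37.3 22.8 long 7.3 z 0.0403 382
now [0.4414 0.2467 0.1179] yaw 90.2 grip 0.087 t 24.52 F [0.6 0.2 0.4]
tool x [-1. -0.] y [-0.  1.] tilt [ 1.e-04 -0.e+00 -1.e+00]
shift [0.44 0.33 6.79] spin -0.01 q6 pred -61.0
```

View pics/w17.png

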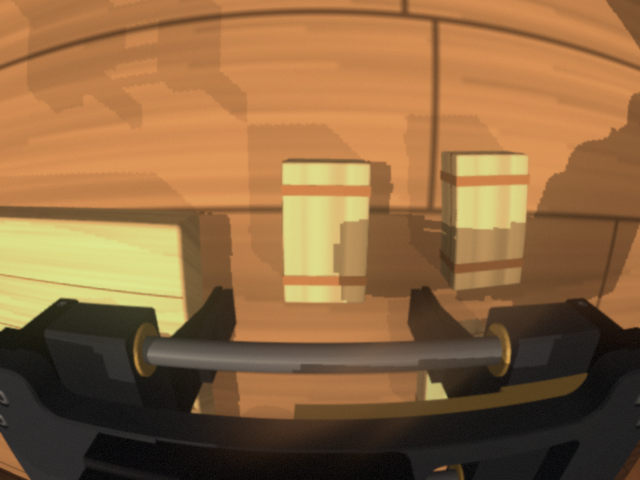

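Request:
{"method": "arm_command", "body": {
  "targets": [
    [0.6, 0.3, 5, 0, 8.7],
    [0.6, 0.3, 9, 0, 8.7],
    [0.6, 0.3, 9, 0, 8.7],
    [0.6, 0.3, 9, 0, 8.7]
  ]
}}

```text
time: 25.02
position: [0.4363, 0.2501, 0.029]
tool_rot: [-0.002, 1.0, 0.0, 0.001]
ft_force: [0.3, -0.8, 0.8]
grip_width: 0.0868
```

Run:
```python
from h import *
plan(.435,.25,-.016,90)
p,d,W=wcloud(); cv2.imwrite("pics/w18.png",p[:,:,::-1]); tops(W,.036,.048)
for v in range(284,304,2): print(v,W[v,222].round(3),W[v,424].round(3))
plan(.435,.25,-.016,90)
```

```text
now [0.4363 0.2501 0.029 ] yaw 90.2 grip 0.0868 t 25.02 F [ 0.3 -0.8  0.8]
tool x [-1. -0.] y [-0.  1.] tilt [ 2.2e-03  7.0e-04 -1.0e+00]
shift [ 0.14 -0.01  4.5 ] spin 0.004 q6 pred -60.0
top c [407.7 380.8] LxW 79.9 65.9 long 5.3 z 0.0405 11459
top c [422.9 250. ] LxW 86.6 65.3 long -0.4 z 0.0406 19048
top c [420.9  87.6] LxW 117.8 24.4 long 74.6 z 0.0424 1506
top c [488.  249.5] LxW 62.8 4.0 long -89.8 z 0.0405 304
284 [0.448 0.186 0.001] [0.448 0.317 0.001]
286 [0.425 0.202 0.055] [0.425 0.301 0.055]
288 [0.425 0.203 0.056] [0.424 0.3   0.058]
290 [0.426 0.203 0.057] [0.425 0.3   0.058]
292 [0.427 0.203 0.057] [0.425 0.299 0.06 ]
294 [0.427 0.203 0.059] [0.425 0.299 0.062]
296 [0.427 0.204 0.062] [0.426 0.299 0.063]
298 [0.427 0.204 0.064] [0.426 0.298 0.065]
300 [0.427 0.205 0.067] [0.427 0.298 0.066]
302 [0.427 0.205 0.068] [0.426 0.297 0.069]
now [0.4366 0.2503 0.0294] yaw 90.3 grip 0.0871 t 25.07 F [ 0.5 -1.5 -0.3]
tool x [-1. -0.] y [-0.  1.] tilt [ 0.0033  0.001  -1.    ]
shift [ 0.18 -0.03  4.54] spin 0.005 q6 pred -60.0
```

View pics/w18.png

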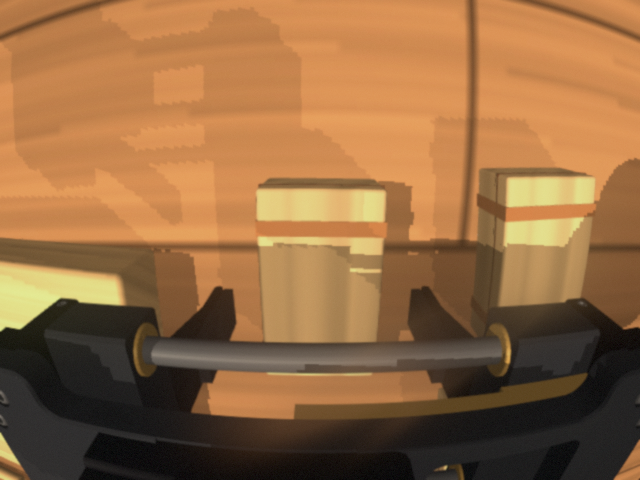

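Request:
{"method": "arm_command", "body": {
  "targets": [
    [0.1, 0, 3, 0, 8.7],
    [0.1, 0, 4.4, 0, 8.7],
    [0.1, 0, 4.4, 0, 8.7],
    [0.1, 0, 4.4, 0, 6.2],
    [0.1, 0, 4.4, 0, 5.5]
  ],
  "newtons": 30
}}

```text
time: 25.7
position: [0.4346, 0.2503, -0.0155]
tool_rot: [-0.003, 1.0, 0.0, 0.001]
ft_force: [0.0, -0.2, -0.6]
grip_width: 0.0741
```

Request:
{"method": "arm_command", "body": {
  "targets": [
    [0, 0, 0, 0, 5.5],
    [0, 0, 0, 0, 5.5]
  ]
}}

```text
time: 25.95
position: [0.4343, 0.2501, -0.0158]
tool_rot: [-0.003, 1.0, 0.0, 0.0]
ft_force: [-0.3, -0.6, 4.4]
grip_width: 0.0638
```

Run:
```python
from h import *
plan(.435,.25,.12,90)
```

```text
now [ 0.4343  0.2501 -0.0158] yaw 90.3 grip 0.0638 t 25.95 F [-0.3 -0.6  4.4]
tool x [-1.   -0.01] y [-0.01  1.  ] tilt [ 8.e-04  1.e-04 -1.e+00]
shift [-8.000e-02 -1.000e-02 -1.358e+01] spin 0.005 q6 pred -60.0
```

Request:
{"method": "arm_command", "body": {
  "targets": [
    [0, 0, -4, 0, 5.5],
    [0, 0, -9, 0, 5.5],
    [0, 0, -14.6, 0, 5.5],
    [0, 0, -14.6, 0, 5.5]
  ]
}}

```text
time: 26.45
position: [0.4368, 0.2511, 0.1334]
tool_rot: [-0.003, 1.0, 0.001, 0.004]
ft_force: [0.6, -0.1, -2.6]
grip_width: 0.0638
```

Run:
```python
from h import *
plan(.571,.072,.13,94.2)
```

```text
now [0.4368 0.2511 0.1334] yaw 90.3 grip 0.0638 t 26.45 F [ 0.6 -0.1 -2.6]
tool x [-1.   -0.01] y [-0.01  1.  ] tilt [ 0.0089  0.0029 -1.    ]
shift [-13.32 -17.99   0.41] spin -0.068 q6 pred -87.0
```

Request:
{"method": "arm_command", "body": {
  "targets": [
    [-4, -5, 0, -0.07, 5.5],
    [-8, -10, 0, -0.07, 5.5],
    [-11, -15, 0, -0.07, 5.5],
    [-13.4, -18, 0, -0.07, 5.5],
    [-13.4, -18, 0, -0.07, 5.5]
  ]
}}

```text
time: 27.08
position: [0.5701, 0.068, 0.1277]
tool_rot: [-0.035, 0.999, -0.0, -0.001]
ft_force: [-0.1, 0.7, -3.1]
grip_width: 0.0636
```

Request:
{"method": "arm_command", "body": {
  "targets": [
    [0, 0, 0, 0, 5.5],
    [0, 0, 0, 0, 5.5]
  ]
}}

```text
time: 27.32
position: [0.5672, 0.0719, 0.1288]
tool_rot: [-0.038, 0.999, 0.0, -0.001]
ft_force: [-0.7, -0.5, -2.6]
grip_width: 0.0636
```

Run:
```python
from h import *
p,d,W=wcloud(); cv2.imwrite("pics/w19.png",p[:,:,::-1])
p,d,W=cloud("side"); cv2.imwrite("pics/s19.png",p[120:360,160:480,::-1].repeat(2,0).repeat(2,1))
plan(.571,.072,.08,94.2)
```

```text
now [0.5679 0.0719 0.1294] yaw 94.4 grip 0.0638 t 27.43 F [-0.3 -0.8 -2.7]
tool x [-1.   -0.08] y [-0.08  1.  ] tilt [-1.3e-03  2.0e-04 -1.0e+00]
shift [-0.32 -0.02  4.94] spin 0.004 q6 pred -87.0
```

View pics/s19.png

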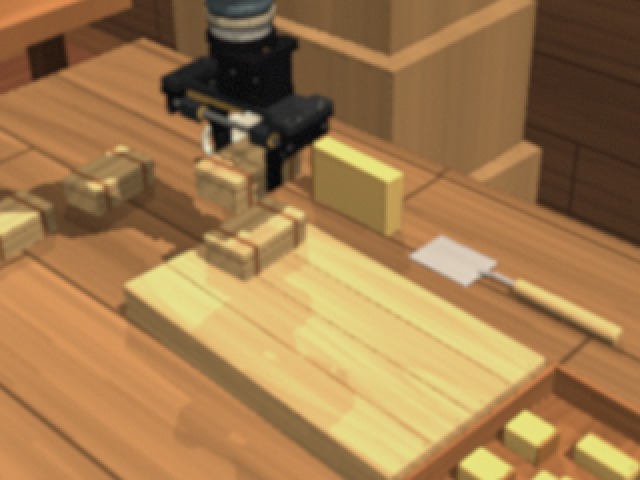

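View pics/w19.png

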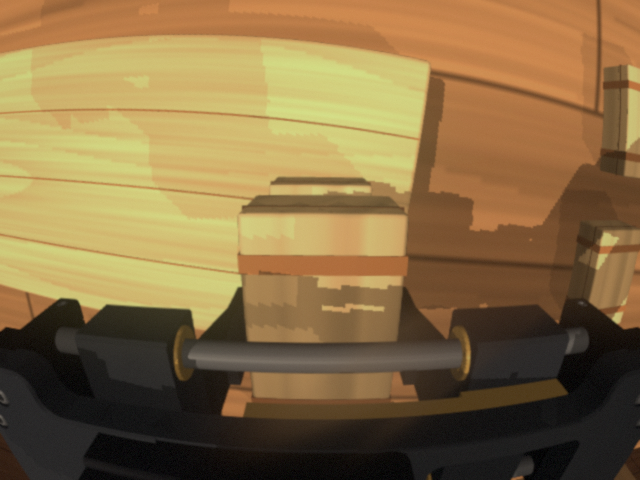

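```bash
cat >> h.py <<'E'
def endface(W,zl,zh,box,tag):
    """-x end edge of a top face in band: fit x = a+b*y, y extents"""
    x0,x1,y0,y1=box
    m=(W[...,2]>zl)&(W[...,2]<zh)&(W[...,0]>x0)&(W[...,0]<x1)&(W[...,1]>y0)&(W[...,1]<y1)
    P=W[m]
    if len(P)<20: print(tag,"few",len(P)); return
    ys=np.linspace(*np.percentile(P[:,1],[6,94]),14); e=[]
    for a,b in zip(ys[:-1],ys[1:]):
        q=P[(P[:,1]>=a)&(P[:,1]<b)]
        if len(q)>3: e.append(((a+b)/2,np.percentile(q[:,0],2)))
    e=np.array(e); f=np.polyfit(e[:,0],e[:,1],1)
    yl,yh=np.percentile(P[:,1],[.5,99.5]); ym=(yl+yh)/2
    print(tag,"n",len(P),"y",yl.round(4),yh.round(4),"mid",ym.round(4),"xedge@mid",np.polyval(f,ym).round(4),"edge angle(long)",np.degrees(-np.arctan(f[0])).round(1),"z",np.median(P[:,2]).round(4))
E
python3 - <<'E'
from h import *
p,d,W=wcloud()
for v,u in [(185,320),(192,320),(198,320),(203,320),(215,320),(240,320),(190,275),(190,365)]: print(v,u,W[v,u].round(4))
b=(.45,.62,0,.15)
endface(W,.083,.094,b,"first"); endface(W,.178,.195,b,"held")
plan(.571,.072,.08,94.2)
E
```

```text
185 320 [0.5181 0.0677 0.0892]
192 320 [0.5223 0.068  0.0899]
198 320 [0.5137 0.0676 0.1565]
203 320 [0.5136 0.0677 0.1682]
215 320 [0.515  0.0678 0.1838]
240 320 [0.5243 0.0685 0.1847]
190 275 [0.5229 0.0402 0.0909]
190 365 [0.5188 0.0957 0.0899]
first n 1359 y 0.0366 0.0993 mid 0.0679 xedge@mid 0.5165 edge angle(long) 4.0 z 0.0904
held n 27260 y 0.0317 0.1115 mid 0.0716 xedge@mid 0.5136 edge angle(long) 3.8 z 0.1858
now [0.5682 0.0718 0.1296] yaw 94.4 grip 0.0635 t 27.48 F [ 0.3 -0.2 -2.4]
tool x [-1.   -0.08] y [-0.08  1.  ] tilt [-7.e-04  1.e-04 -1.e+00]
shift [-0.28 -0.    4.96] spin 0.003 q6 pred -87.0
```

Request:
{"method": "arm_command", "body": {
  "targets": [
    [-0.3, 0, 2.5, 0, 5.5],
    [-0.3, 0, 4.5, 0, 5.5],
    [-0.3, 0, 5.2, 0, 5.5],
    [-0.3, 0, 5.2, 0, 5.5],
    [-0.3, 0, 5.2, 0, 5.5]
  ]
}}

```text
time: 28.1
position: [0.5726, 0.0711, 0.0786]
tool_rot: [-0.038, 0.999, -0.0, 0.001]
ft_force: [0.2, -1.1, -1.4]
grip_width: 0.0642
```

Run:
```python
from h import *
plan(.571,.0716,.0745,94.2)
```

```text
now [0.5726 0.0711 0.0786] yaw 94.3 grip 0.0642 t 28.1 F [ 0.2 -1.1 -1.4]
tool x [-1.   -0.08] y [-0.08  1.  ] tilt [ 1.8e-03 -1.0e-04 -1.0e+00]
shift [0.16 0.06 0.41] spin 0.002 q6 pred -87.0
```

Request:
{"method": "arm_command", "body": {
  "targets": [
    [0.1, 0, 0.2, 0, 5.5],
    [0.1, 0, 0.35, 0, 5.5],
    [0.1, 0, 0.35, 0, 5.5]
  ]
}}

```text
time: 28.48
position: [0.5709, 0.0709, 0.0743]
tool_rot: [-0.038, 0.999, -0.0, 0.0]
ft_force: [-0.8, -0.6, -2.3]
grip_width: 0.064
```

Run:
```python
from h import *
plan(.571,.0716,.0745,94.2)
p,d,W=wcloud()
endface(W,.083,.094,(.45,.62,0,.15),"first"); endface(W,.12,.135,(.45,.62,0,.15),"held")
plan(.571,.0716,.0745,94.2)
p,d,W=cloud("side"); cv2.imwrite("pics/s20.png",cv2.resize(p[180:280,230:350,::-1],None,fx=5,fy=5,interpolation=cv2.INTER_CUBIC))
```

```text
now [0.5709 0.0709 0.0743] yaw 94.3 grip 0.064 t 28.48 F [-0.8 -0.6 -2.3]
tool x [-1.   -0.08] y [-0.08  1.  ] tilt [ 0. -0. -1.]
shift [-0.01  0.07 -0.02] spin 0.002 q6 pred -87.0
first n 553 y 0.0374 0.0982 mid 0.0678 xedge@mid 0.5163 edge angle(long) 3.9 z 0.0882
held n 27162 y 0.0321 0.1094 mid 0.0708 xedge@mid 0.5164 edge angle(long) 3.8 z 0.1307
now [0.5709 0.0709 0.0743] yaw 94.3 grip 0.0636 t 28.52 F [-0.4  0.4 -2.2]
tool x [-1.   -0.08] y [-0.08  1.  ] tilt [-0. -0. -1.]
shift [-0.01  0.07 -0.02] spin 0.002 q6 pred -87.0
```

View pics/s20.png

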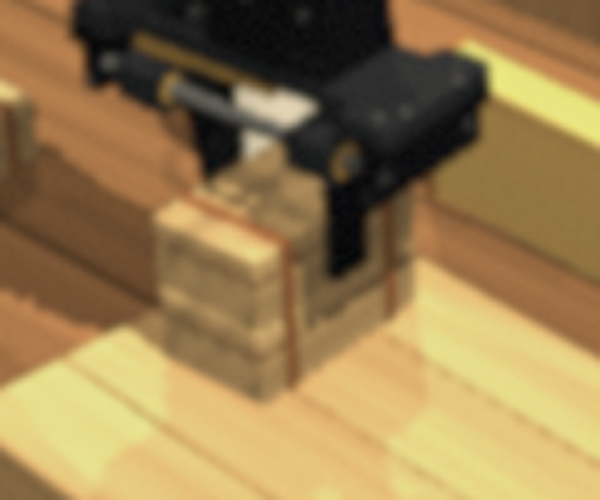

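Request:
{"method": "arm_command", "body": {
  "targets": [
    [0, 0.05, 0.2, 0, 5.5],
    [0, 0.05, 0.2, 0, 5.5]
  ]
}}

```text
time: 28.82
position: [0.571, 0.0709, 0.0742]
tool_rot: [-0.038, 0.999, -0.0, 0.0]
ft_force: [-3.5, -1.9, 10.8]
grip_width: 0.0639
```

Request:
{"method": "arm_command", "body": {
  "targets": [
    [0, 0, 0, 0, 7],
    [0, 0, 0, 0, 7.8],
    [0, 0, 0, 0, 8.7],
    [0, 0, 0, 0, 8.7]
  ]
}}

```text
time: 29.32
position: [0.5709, 0.0715, 0.072]
tool_rot: [-0.038, 0.999, 0.0, -0.0]
ft_force: [-0.1, -1.1, -0.3]
grip_width: 0.0851
```

Request:
{"method": "arm_command", "body": {
  "targets": [
    [0, 0, -2, 0, 8.7],
    [0, 0, -6, 0, 8.7],
    [0, 0, -10, 0, 8.7],
    [0, 0, -10, 0, 8.7]
  ]
}}

```text
time: 29.82
position: [0.5736, 0.0714, 0.1755]
tool_rot: [-0.038, 0.999, -0.0, 0.004]
ft_force: [-0.2, -0.2, -0.9]
grip_width: 0.0872
```

Run:
```python
from h import *
p,d,W=wcloud()
endface(W,.12,.135,(.45,.62,0,.15),"placed");endface(W,.083,.094,(.45,.62,0,.15),"first")
plan(.425,.382,.15,94.9)
```

```text
placed n 14264 y 0.0378 0.1045 mid 0.0712 xedge@mid 0.5172 edge angle(long) 3.8 z 0.1307
first n 147 y 0.0371 0.0984 mid 0.0678 xedge@mid 0.5162 edge angle(long) 3.9 z 0.0885
now [0.5719 0.0714 0.1736] yaw 94.3 grip 0.0871 t 29.88 F [ 0.2  0.9 -0.5]
tool x [-1.   -0.08] y [-0.08  1.  ] tilt [ 3.4e-03 -2.0e-04 -1.0e+00]
shift [12.32 32.07  2.3 ] spin -0.01 q6 pred -53.0
```

Request:
{"method": "arm_command", "body": {
  "targets": [
    [3, 7, 0, 0, 8.7],
    [7, 15, 0, 0, 8.7],
    [10, 22, 0, 0, 8.7],
    [12.2, 28, 0, -0.01, 8.7],
    [12.4, 32, 0, -0.01, 8.7]
  ]
}}

```text
time: 30.5
position: [0.4307, 0.3518, 0.1705]
tool_rot: [-0.042, 0.999, -0.001, -0.002]
ft_force: [1.4, 0.4, 0.1]
grip_width: 0.0875
```

Request:
{"method": "arm_command", "body": {
  "targets": [
    [0, 0, 4, 0, 8.7],
    [0, 0, 6, 0, 8.7],
    [0, 0, 6, 0, 8.7],
    [0, 0, 6, 0, 8.7]
  ]
}}

```text
time: 31.0
position: [0.4333, 0.3509, 0.1121]
tool_rot: [-0.042, 0.999, -0.0, -0.0]
ft_force: [0.2, 0.7, 0.4]
grip_width: 0.0872
```

Run:
```python
from h import *
p,d,W=wcloud(); cv2.imwrite("pics/w21.png",p[:,:,::-1]); tops(W,.036,.048)
plan(.423,.382,.03,94.9)
p,d,W=cloud(); tops(W,.086,.098); tops(W,.12,.14)
```

```text
top c [423.1 382.6] LxW 110.1 64.7 long 4.9 z 0.0406 12240
top c [439.  110.1] LxW 132.8 63.9 long 47.3 z 0.0424 1087
top c [564.5 375. ] LxW 65.2 39.1 long -84.4 z 0.0407 2279
now [0.4337 0.351  0.1126] yaw 94.9 grip 0.0872 t 31.05 F [-0.1 -0.6 -0.7]
tool x [-1.   -0.08] y [-0.08  1.  ] tilt [ 7.e-04  4.e-04 -1.e+00]
shift [0.81 3.17 8.26] spin -0.001 q6 pred -53.0
top c [573.5  72.1] LxW 110.3 64.6 long 4.1 z 0.1302 1223
```

View pics/w21.png

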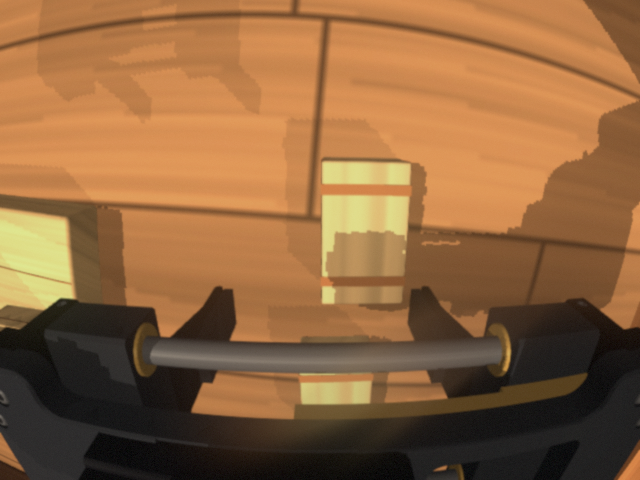

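Request:
{"method": "arm_command", "body": {
  "targets": [
    [0.8, 3.2, 0, 0, 8.7],
    [0.8, 3.2, 4, 0, 8.7],
    [0.8, 3.2, 8.2, 0, 8.7],
    [0.8, 3.2, 8.2, 0, 8.7],
    [0.8, 3.2, 8.2, 0, 8.7]
  ]
}}

```text
time: 31.72
position: [0.4237, 0.3827, 0.0317]
tool_rot: [-0.042, 0.999, 0.001, 0.001]
ft_force: [0.4, -0.2, 0.9]
grip_width: 0.0868
```

Run:
```python
from h import *
plan(.4231,.3826,-.0155,94.9)
```

```text
now [0.4237 0.3827 0.0317] yaw 94.9 grip 0.0868 t 31.73 F [ 0.4 -0.2  0.9]
tool x [-1.   -0.08] y [-0.08  1.  ] tilt [ 0.0022  0.0013 -1.    ]
shift [ 0.08 -0.01  4.72] spin -0.001 q6 pred -53.0
```

Request:
{"method": "arm_command", "body": {
  "targets": [
    [0, 0, 3, 0, 8.7],
    [0, 0, 4.6, 0, 8.7],
    [0, 0, 4.6, 0, 8.7],
    [0, 0, 4.6, 0, 6.2],
    [0, 0, 4.6, 0, 5.5]
  ]
}}

```text
time: 32.35
position: [0.4232, 0.3826, -0.0148]
tool_rot: [-0.043, 0.999, 0.0, 0.001]
ft_force: [-1.1, -0.3, -0.2]
grip_width: 0.0744
```

Request:
{"method": "arm_command", "body": {
  "targets": [
    [0, 0, 0, 0, 5.5],
    [0, 0, 0, 0, 5.5],
    [0, 0, 0, 0, 5.5]
  ]
}}

```text
time: 32.72
position: [0.4228, 0.3823, -0.0152]
tool_rot: [-0.043, 0.999, 0.0, 0.0]
ft_force: [-0.5, -0.7, 5.5]
grip_width: 0.0636
```

Request:
{"method": "arm_command", "body": {
  "targets": [
    [0, 0, -4, 0, 5.5],
    [0, 0, -10, 0, 5.5],
    [0, 0, -16, 0, 5.5],
    [0, 0, -19, 0, 5.5],
    [0, 0, -19, 0, 5.5]
  ]
}}

```text
time: 33.35
position: [0.4236, 0.3831, 0.1761]
tool_rot: [-0.043, 0.999, 0.001, 0.002]
ft_force: [-0.1, 0.9, -2.8]
grip_width: 0.0641
```

Run:
```python
from h import *
plan(.571,.0716,.175,94.2)
```

```text
now [0.4236 0.3831 0.1761] yaw 94.9 grip 0.0641 t 33.35 F [-0.1  0.9 -2.8]
tool x [-1.   -0.09] y [-0.09  1.  ] tilt [ 0.0043  0.0028 -1.    ]
shift [-12.03 -32.29   0.08] spin 0.012 q6 pred -87.0
```

Request:
{"method": "arm_command", "body": {
  "targets": [
    [-1.8, -4.5, 0, 0.01, 5.5],
    [-4, -10, 0, 0.01, 5.5],
    [-6, -16, 0, 0.01, 5.5],
    [-8, -22, 0, 0.01, 5.5],
    [-10, -27, 0, 0.01, 5.5]
  ]
}}

```text
time: 33.98
position: [0.5436, 0.1196, 0.1711]
tool_rot: [-0.037, 0.999, 0.0, -0.003]
ft_force: [0.2, 0.9, -2.8]
grip_width: 0.0638
```

Request:
{"method": "arm_command", "body": {
  "targets": [
    [-1, -3, 0, 0, 5.5],
    [-2, -5.3, 0, 0, 5.5],
    [-2, -5.3, 0, 0, 5.5],
    [-2, -5.3, 0, 0, 5.5]
  ]
}}

```text
time: 34.48
position: [0.5671, 0.071, 0.1721]
tool_rot: [-0.037, 0.999, 0.001, -0.002]
ft_force: [-0.1, -0.4, -3.0]
grip_width: 0.0638
```

Run:
```python
from h import *
p,d,W=wcloud(); cv2.imwrite("pics/w22.png",p[:,:,::-1])
b=(.45,.62,0,.15)
endface(W,.122,.136,b,"stack"); endface(W,.218,.245,b,"held")
plan(.571,.0713,.117,94.2)
```

```text
stack n 1203 y 0.0365 0.0997 mid 0.0681 xedge@mid 0.5167 edge angle(long) 4.0 z 0.1303
held n 28396 y 0.029 0.1125 mid 0.0707 xedge@mid 0.5127 edge angle(long) 3.9 z 0.228
now [0.5673 0.0713 0.1726] yaw 94.3 grip 0.064 t 34.52 F [-0.4  0.7 -2.9]
tool x [-1.   -0.08] y [-0.08  1.  ] tilt [-3.9e-03  8.0e-04 -1.0e+00]
shift [-0.39 -0.04  5.56] spin 0.003 q6 pred -87.0
```

View pics/w22.png

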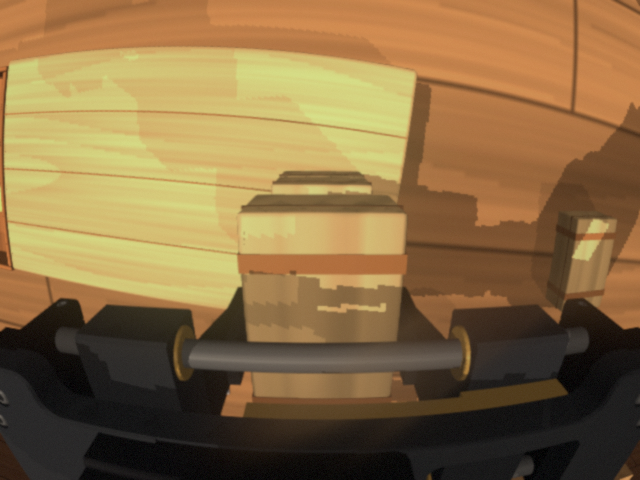

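Request:
{"method": "arm_command", "body": {
  "targets": [
    [-0.4, 0, 2.5, 0, 5.5],
    [-0.4, 0, 4.5, 0, 5.5],
    [-0.4, 0, 5.3, 0, 5.5],
    [-0.4, 0, 5.3, 0, 5.5],
    [-0.4, 0, 5.3, 0, 5.5]
  ]
}}

```text
time: 35.15
position: [0.5736, 0.071, 0.122]
tool_rot: [-0.038, 0.999, -0.0, 0.001]
ft_force: [-0.4, -0.1, -3.1]
grip_width: 0.0635
```

Request:
{"method": "arm_command", "body": {
  "targets": [
    [-0.4, 0, 0, 0, 5.5],
    [-0.4, 0, 0.15, 0, 5.5],
    [-0.4, 0, 0.15, 0, 5.5]
  ]
}}

```text
time: 35.52
position: [0.577, 0.0709, 0.1198]
tool_rot: [-0.038, 0.999, -0.0, -0.0]
ft_force: [0.2, 0.4, -2.7]
grip_width: 0.0639
```

Run:
```python
from h import *
plan(.571,.0713,.1148,94.2)
p,d,W=wcloud()
b=(.45,.62,0,.15)
endface(W,.122,.136,b,"stack"); endface(W,.16,.185,b,"held")
plan(.571,.0713,.1148,94.2)
```

```text
now [0.577  0.0709 0.1198] yaw 94.3 grip 0.0639 t 35.52 F [ 0.2  0.4 -2.7]
tool x [-1.   -0.08] y [-0.08  1.  ] tilt [-1.e-04 -0.e+00 -1.e+00]
shift [0.6  0.08 0.5 ] spin 0.002 q6 pred -87.0
stack n 2241 y 0.0365 0.0992 mid 0.0679 xedge@mid 0.5165 edge angle(long) 3.7 z 0.1304
held n 28210 y 0.0306 0.1108 mid 0.0707 xedge@mid 0.5222 edge angle(long) 4.1 z 0.1756
now [0.5769 0.0709 0.1198] yaw 94.3 grip 0.0639 t 35.58 F [-0.  -0.6 -3. ]
tool x [-1.   -0.08] y [-0.08  1.  ] tilt [-2.e-04 -0.e+00 -1.e+00]
shift [0.59 0.08 0.5 ] spin 0.002 q6 pred -87.0
```

Request:
{"method": "arm_command", "body": {
  "targets": [
    [0.57, 0.05, 0, 0, 5.5],
    [0.57, 0.05, 0, 0, 5.5],
    [0.57, 0.05, 0.3, 0, 5.5],
    [0.57, 0.05, 0.45, 0, 5.5],
    [0.57, 0.05, 0.45, 0, 5.5]
  ]
}}

```text
time: 36.2
position: [0.5713, 0.071, 0.115]
tool_rot: [-0.038, 0.999, 0.0, -0.0]
ft_force: [0.1, -0.1, -2.4]
grip_width: 0.0639
```

Run:
```python
from h import *
p,d,W=wcloud()
b=(.45,.62,0,.15)
endface(W,.122,.136,b,"stack"); endface(W,.16,.185,b,"held")
plan(.571,.0713,.1148,94.2)
```

```text
stack n 694 y 0.0368 0.0984 mid 0.0676 xedge@mid 0.5164 edge angle(long) 3.8 z 0.1288
held n 28199 y 0.0297 0.1119 mid 0.0708 xedge@mid 0.5166 edge angle(long) 4.0 z 0.1709
now [0.5713 0.071  0.1151] yaw 94.3 grip 0.0639 t 36.25 F [-0.1  0.6 -2.8]
tool x [-1.   -0.08] y [-0.08  1.  ] tilt [-1.e-04  0.e+00 -1.e+00]
shift [0.03 0.03 0.03] spin 0.002 q6 pred -87.0
```

Request:
{"method": "arm_command", "body": {
  "targets": [
    [0, 0.05, 0.15, 0, 5.5],
    [0, 0.05, 0.15, 0, 5.5]
  ]
}}

```text
time: 36.5
position: [0.5715, 0.0712, 0.1148]
tool_rot: [-0.038, 0.999, -0.0, 0.0]
ft_force: [-1.4, -1.4, 4.5]
grip_width: 0.0637
```

Request:
{"method": "arm_command", "body": {
  "targets": [
    [0, 0, 0, 0, 7],
    [0, 0, 0, 0, 7.8],
    [0, 0, 0, 0, 8.7],
    [0, 0, 0, 0, 8.7]
  ]
}}

```text
time: 37.0
position: [0.5713, 0.0716, 0.1136]
tool_rot: [-0.038, 0.999, 0.0, -0.0]
ft_force: [0.2, 1.3, -0.4]
grip_width: 0.0854
```

Request:
{"method": "arm_command", "body": {
  "targets": [
    [0, 0, -2, 0, 8.7],
    [0, 0, -6, 0, 8.7],
    [0, 0, -8, 0, 8.7],
    [0, 0, -8, 0, 8.7]
  ]
}}

```text
time: 37.5
position: [0.5726, 0.0715, 0.1954]
tool_rot: [-0.038, 0.999, -0.0, 0.002]
ft_force: [0.1, 0.5, -0.0]
grip_width: 0.0869
```

Run:
```python
from h import *
p,d,W=wcloud()
endface(W,.16,.18,(.45,.62,0,.15),"placed");endface(W,.122,.136,(.45,.62,0,.15),"2nd")
plan(.580,.365,.19,96)
```

```text
placed n 16436 y 0.038 0.1049 mid 0.0715 xedge@mid 0.5172 edge angle(long) 4.2 z 0.1706
2nd n 227 y 0.0369 0.0987 mid 0.0678 xedge@mid 0.5168 edge angle(long) 3.9 z 0.1289
now [0.5714 0.0716 0.194 ] yaw 94.3 grip 0.0867 t 37.55 F [-1.  -0.2 -0.5]
tool x [-1.   -0.08] y [-0.08  1.  ] tilt [ 1.1e-03 -1.0e-04 -1.0e+00]
shift [-3.06 29.2   0.39] spin -0.029 q6 pred -64.0
```

Request:
{"method": "arm_command", "body": {
  "targets": [
    [-0.5, 5, 0, -0.035, 8.7],
    [-1.5, 11, 0, -0.035, 8.7],
    [-2.5, 17, 0, -0.035, 8.7],
    [-3.4, 23, 0, -0.035, 8.7],
    [-4.2, 29, 0, -0.035, 8.7]
  ]
}}

```text
time: 38.17
position: [0.5904, 0.3653, 0.1914]
tool_rot: [-0.055, 0.998, -0.001, -0.002]
ft_force: [1.0, 0.2, -0.8]
grip_width: 0.0873
```

Request:
{"method": "arm_command", "body": {
  "targets": [
    [0, 1.4, 3, 0, 8.7],
    [0, 1.4, 7, 0, 8.7],
    [0, 1.4, 8, 0, 8.7],
    [0, 1.4, 8, 0, 8.7],
    [0, 1.4, 8, 0, 8.7]
  ]
}}

```text
time: 38.8
position: [0.5911, 0.3778, 0.1152]
tool_rot: [-0.055, 0.999, 0.0, 0.001]
ft_force: [-0.7, -0.4, 1.0]
grip_width: 0.087
```

Run:
```python
from h import *
p,d,W=wcloud(); cv2.imwrite("pics/w23.png",p[:,:,::-1]); tops(W,.036,.048)
plan(.5864,.378,.03,96.3)
p,d,W=cloud(); tops(W,.12,.14); tops(W,.16,.18)
```

```text
top c [542.8 134.6] LxW 238.7 5.6 long -3.3 z 0.0423 2270
top c [586.  377.4] LxW 109.6 65.0 long 6.8 z 0.0406 12039
now [0.5912 0.3779 0.1156] yaw 96.3 grip 0.0871 t 38.85 F [0.1 0.1 1.1]
tool x [-0.99 -0.11] y [-0.11  0.99] tilt [ 0.003   0.0014 -1.    ]
shift [0.5  0.05 8.56] spin -0.0 q6 pred -63.0
top c [573.9  72.6] LxW 110.6 65.1 long 4.3 z 0.1701 1324
```

View pics/w23.png

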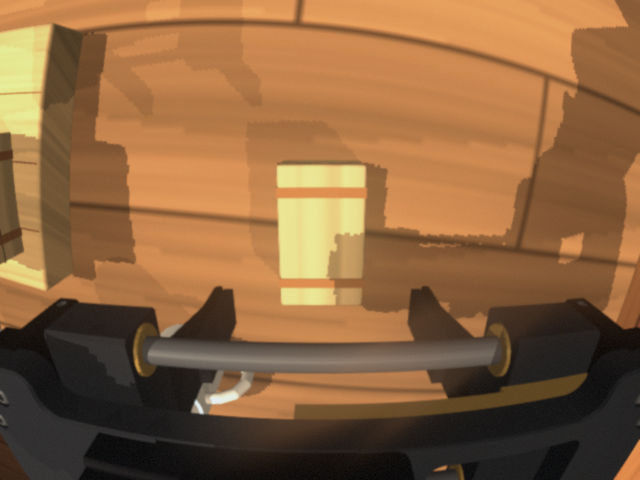

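Request:
{"method": "arm_command", "body": {
  "targets": [
    [0.5, 0, 2, 0, 8.7],
    [0.5, 0, 6, 0, 8.7],
    [0.5, 0, 8.5, 0, 8.7],
    [0.5, 0, 8.5, 0, 8.7],
    [0.5, 0, 8.5, 0, 8.7]
  ]
}}

```text
time: 39.52
position: [0.5863, 0.3777, 0.0306]
tool_rot: [-0.055, 0.998, 0.001, 0.002]
ft_force: [0.4, -0.6, 0.0]
grip_width: 0.0867
```

Run:
```python
from h import *
plan(.586,.3774,-.0155,96.5)
```

```text
now [0.5863 0.3777 0.0306] yaw 96.3 grip 0.0867 t 39.52 F [ 0.4 -0.6  0. ]
tool x [-0.99 -0.11] y [-0.11  0.99] tilt [ 0.0029  0.0013 -1.    ]
shift [ 0.04 -0.03  4.61] spin -0.003 q6 pred -64.0
```

Request:
{"method": "arm_command", "body": {
  "targets": [
    [0, 0, 3, 0, 8.7],
    [0, 0, 4.5, 0, 8.7],
    [0, 0, 4.5, 0, 8.7],
    [0, 0, 4.5, 0, 6.2],
    [0, 0, 4.5, 0, 5.5]
  ]
}}

```text
time: 40.15
position: [0.5857, 0.3777, -0.0151]
tool_rot: [-0.055, 0.998, 0.0, 0.001]
ft_force: [-0.3, 0.3, 0.1]
grip_width: 0.0743
```

Request:
{"method": "arm_command", "body": {
  "targets": [
    [0, 0, 0, 0, 5.5],
    [0, 0, 0, 0, 5.5],
    [0, 0, 0, 0, 5.5]
  ]
}}

```text
time: 40.52
position: [0.5853, 0.3774, -0.0155]
tool_rot: [-0.055, 0.998, 0.0, 0.0]
ft_force: [-0.4, -1.1, 4.0]
grip_width: 0.0641
```

Request:
{"method": "arm_command", "body": {
  "targets": [
    [0, 0, -4, 0, 5.5],
    [0, 0, -10, 0, 5.5],
    [0, 0, -16, 0, 5.5],
    [0, 0, -22, 0, 5.5],
    [0, 0, -23.5, 0, 5.5]
  ]
}}

```text
time: 41.15
position: [0.5869, 0.3784, 0.2234]
tool_rot: [-0.055, 0.998, 0.002, 0.004]
ft_force: [0.6, 0.7, -2.5]
grip_width: 0.0639
```

Run:
```python
from h import *
plan(.571,.0716,.22,94.2)
```

```text
now [0.5869 0.3784 0.2234] yaw 96.3 grip 0.0639 t 41.15 F [ 0.6  0.7 -2.5]
tool x [-0.99 -0.11] y [-0.11  0.99] tilt [ 0.0077  0.0037 -1.    ]
shift [  4.97 -30.32   0.21] spin 0.037 q6 pred -87.0
```

Request:
{"method": "arm_command", "body": {
  "targets": [
    [0.7, -4.5, 0, 0.03, 5.5],
    [1.6, -10, 0, 0.037, 5.5],
    [2.6, -16, 0, 0.037, 5.5],
    [3.6, -22, 0, 0.037, 5.5],
    [4.5, -27, 0, 0.037, 5.5]
  ]
}}

```text
time: 41.78
position: [0.5678, 0.1018, 0.2162]
tool_rot: [-0.036, 0.999, 0.0, -0.002]
ft_force: [0.0, 0.2, -2.7]
grip_width: 0.0637
```

Request:
{"method": "arm_command", "body": {
  "targets": [
    [0.3, -2, 0, 0, 5.5],
    [0.5, -3.3, 0, 0, 5.5],
    [0.5, -3.3, 0, 0, 5.5],
    [0.5, -3.3, 0, 0, 5.5],
    [0.5, -3.3, 0, 0, 5.5]
  ]
}}

```text
time: 42.4
position: [0.5673, 0.0719, 0.2187]
tool_rot: [-0.037, 0.999, 0.0, 0.0]
ft_force: [0.6, -0.8, -2.9]
grip_width: 0.0638
```

Run:
```python
from h import *
p,d,W=wcloud(); cv2.imwrite("pics/w24.png",p[:,:,::-1])
b=(.45,.62,0,.15)
endface(W,.162,.178,b,"stack"); endface(W,.26,.295,b,"held")
plan(.571,.0714,.156,94.2)
```

```text
stack n 1528 y 0.0366 0.0995 mid 0.0681 xedge@mid 0.5169 edge angle(long) 4.0 z 0.1704
held n 28949 y 0.0299 0.1136 mid 0.0717 xedge@mid 0.5136 edge angle(long) 4.1 z 0.2749
now [0.5672 0.0718 0.2187] yaw 94.3 grip 0.0636 t 42.45 F [-0.7  0.2 -2.6]
tool x [-1.   -0.07] y [-0.07  1.  ] tilt [ 1.e-04  2.e-04 -1.e+00]
shift [-0.37 -0.07  6.27] spin 0.002 q6 pred -87.0
```

Request:
{"method": "arm_command", "body": {
  "targets": [
    [-0.33, 0, 2.5, 0, 5.5],
    [-0.33, 0, 4.8, 0, 5.5],
    [-0.33, 0, 6, 0, 5.5],
    [-0.33, 0, 6, 0, 5.5],
    [-0.33, 0, 6, 0, 5.5]
  ]
}}

```text
time: 43.08
position: [0.5713, 0.071, 0.1596]
tool_rot: [-0.037, 0.999, -0.0, 0.001]
ft_force: [0.4, 0.0, -2.9]
grip_width: 0.0639
```

Run:
```python
from h import *
p,d,W=wcloud()
b=(.45,.62,0,.15)
endface(W,.162,.178,b,"stack"); endface(W,.20,.23,b,"held")
plan(.571,.0714,.1545,94.2)
```

```text
stack n 973 y 0.037 0.0987 mid 0.0678 xedge@mid 0.5166 edge angle(long) 4.2 z 0.1695
held n 28347 y 0.0296 0.112 mid 0.0708 xedge@mid 0.5176 edge angle(long) 4.1 z 0.2157
now [0.5714 0.0709 0.1597] yaw 94.2 grip 0.0636 t 43.12 F [ 1.1  0.3 -2.6]
tool x [-1.   -0.07] y [-0.07  1.  ] tilt [ 2.1e-03 -2.0e-04 -1.0e+00]
shift [0.04 0.05 0.52] spin 0.0 q6 pred -87.0
```

Request:
{"method": "arm_command", "body": {
  "targets": [
    [0.05, 0.05, 0.3, 0, 5.5],
    [0.05, 0.05, 0.55, 0, 5.5],
    [0.05, 0.05, 0.55, 0, 5.5],
    [0.05, 0.05, 0.65, 0, 5.5],
    [0.05, 0.05, 0.65, 0, 5.5]
  ]
}}

```text
time: 43.75
position: [0.5703, 0.0714, 0.1544]
tool_rot: [-0.037, 0.999, -0.0, 0.001]
ft_force: [-4.5, 0.7, 11.3]
grip_width: 0.0639
```

Run:
```python
from h import *
p,d,W=wcloud()
b=(.45,.62,0,.15)
endface(W,.162,.178,b,"stack"); endface(W,.20,.23,b,"held")
plan(.571,.0714,.1545,94.2)
```

```text
stack n 688 y 0.0375 0.0985 mid 0.068 xedge@mid 0.5166 edge angle(long) 4.2 z 0.1691
held n 28475 y 0.0294 0.113 mid 0.0712 xedge@mid 0.5166 edge angle(long) 3.9 z 0.2107
now [0.5703 0.0714 0.1544] yaw 94.2 grip 0.0638 t 43.8 F [-3.8  0.3 11.2]
tool x [-1.   -0.07] y [-0.07  1.  ] tilt [ 1.6e-03 -1.0e-04 -1.0e+00]
shift [-0.07 -0.   -0.01] spin -0.0 q6 pred -87.0
```

Seated (11 N contact). Release and retreat upwards, then clear of the view.

Request:
{"method": "arm_command", "body": {
  "targets": [
    [0, 0, -0.1, 0, 6.6],
    [0, 0, -0.1, 0, 7.5],
    [0, 0, -0.1, 0, 8.7],
    [0, 0, -0.1, 0, 8.7]
  ]
}}

```text
time: 44.3
position: [0.57, 0.0713, 0.153]
tool_rot: [-0.037, 0.999, 0.0, -0.0]
ft_force: [0.3, -0.1, 0.2]
grip_width: 0.0841
```

Request:
{"method": "arm_command", "body": {
  "targets": [
    [0, 0, -2, 0, 8.7],
    [0, 0, -6, 0, 8.7],
    [0, 0, -10, 0, 8.7],
    [0, 0, -12, 0, 8.7]
  ]
}}

```text
time: 44.8
position: [0.5711, 0.0713, 0.2756]
tool_rot: [-0.037, 0.999, -0.0, 0.002]
ft_force: [-0.2, -1.4, -0.3]
grip_width: 0.0865
```

Request:
{"method": "arm_command", "body": {
  "targets": [
    [2, 5, 0, 0, 8.7],
    [5, 10, 0, 0, 8.7],
    [8, 15, 0, 0, 8.7],
    [11, 20, 0, 0, 8.7],
    [14, 25, 0, 0, 8.7]
  ]
}}

```text
time: 45.42
position: [0.411, 0.3118, 0.2732]
tool_rot: [-0.036, 0.999, 0.0, 0.0]
ft_force: [0.3, 0.1, -0.2]
grip_width: 0.0868
```

Run:
```python
from h import *
p,d,W=cloud(); cv2.imwrite("pics/t25.png",p[:,:,::-1]); tops(W,.2,.222); tops(W,.038,.048); list_off(W)
p,d,W=cloud("side"); cv2.imwrite("pics/s25.png",p[:,:,::-1]); cv2.imwrite("pics/s25b.png",cv2.resize(p[140:280,220:360,::-1],None,fx=4,fy=4,interpolation=cv2.INTER_CUBIC))
print(robot.get_obs()["time"],robot.get_obs()["position"])
```

```text
top c [573.6  72.6] LxW 110.1 64.8 long 3.8 z 0.2101 1424
c [561.3  47.4] LxW 127.7 56.2 long ang 153.8 grip yaw 63.8 ztop 0.183 181
45.525 [0.40794987 0.31414677 0.27312335]
```

View pics/t25.png

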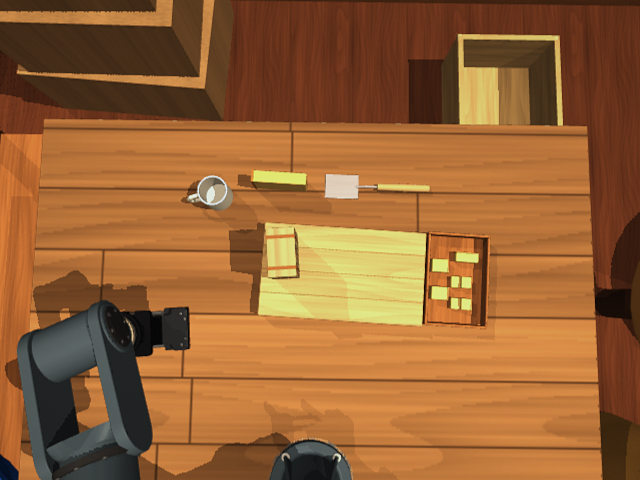

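View pics/s25.png

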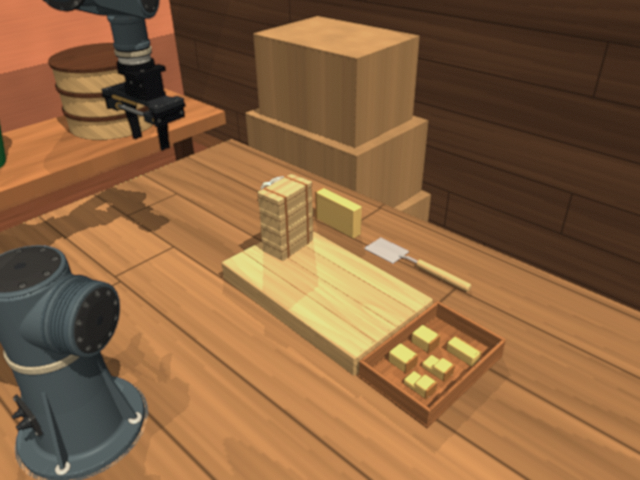

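View pics/s25b.png

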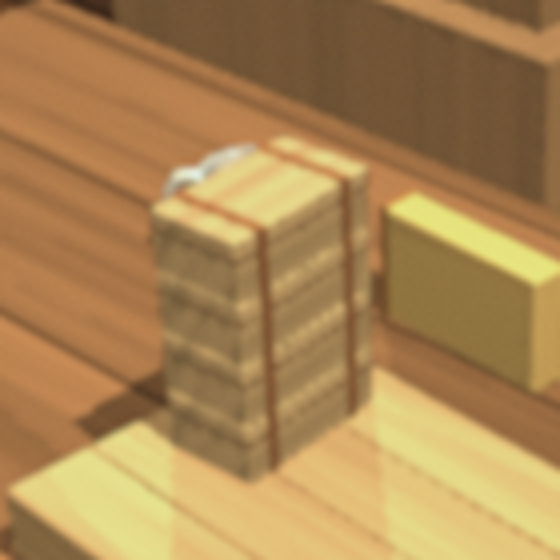

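Request:
{"method": "arm_command", "body": {
  "targets": [
    [0, 0, 0, 0, 8.7],
    [0, 0, 0, 0, 8.7],
    [0, 0, 0, 0, 8.7]
  ]
}}

```text
time: 45.9
position: [0.4131, 0.3094, 0.2731]
tool_rot: [-0.035, 0.999, -0.0, 0.0]
ft_force: [-0.5, -0.3, -0.3]
grip_width: 0.0871
```

Run:
```python
from h import *
p,d,W=cloud(); tops(W,.2,.222)
for o in objs(W,.012,.1,(.68,.9,-.5,.35)): print(np.round(o[0],1),np.round(o[1],1),round(o[3],3))
print(robot.hand_in())
```

```text
top c [573.6  72.6] LxW 109.9 64.8 long 3.8 z 0.2102 1419
[774.   92.5] [140.6  32.5] 0.087
[728.7 269. ] [ 75.5 102.2] 0.085
[ 767.8 -236.2] [139.4  19.5] 0.022
the job is handed in; nothing more can be done
None
```

I put all five offcuts that were present into the scrap box. Then I stacked the three waiting cases one at a time on the first case, and handed the job in at about 46 s.

**Last checks, from the top camera:**
- **Column:** the top of the finished column is centred at (573.6, 72.6) mm, turned 3.8°. The first case alone was at (573.5, 72.1) mm, 3.7°. Edges agree to about 1 mm and the top is at z = 0.210 m, as expected for four cases.
- **Offcuts:** the last pictures show all five in the box.
- **Bystanders:** the slab, mug and scraper read within about 1 mm of where they started.

**What disagreed or went off plan:**
- **Fingertips:** they sit about 25 mm higher than the reported TCP. My first grasp closed above the bar without touching it; I corrected the height from the camera depth for every later grasp.
- **Camera offset:** the top camera reads about 2.4 mm further in x than the wrist camera, so I placed by the wrist camera.
- **Knocked offcut:** one lump moved about 35 mm during the run. I measured it again before picking it up.
- **Doubled shift:** I applied one sideways correction twice while holding the second case above the stack, and put it right before setting the case down.

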